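Put the fallen tool battery back on its bench charger

ROBOT

A 6-joint arm with a two-finger parallel gripper is mounted at the origin on a cart in front of the work surface, level with it; the furniture and walls round the work are solid. World frame = base frame: x ahead of the robot, y to its left, z up, the work surface at z = 0. Lengths are in mm, angles in rad, forces in N, time in s.
With the tool pointing down it reaches from about 275 to 1000 mm from the base axis. Payload 8.4 kg.
Tool frame: the origin (TCP) lies on the mounting face of the last link; the fingertips stand 173 mm ahead of it and the grasp point (between the pads) lies 155 mm ahead of it; z points along the fingers, y is the direction in which the jaws open and shut (so a half turn about z gives the same grasp; the last joint's range is limited). The gripper opens to 85 mm and grips with 20 to 120 N. Pads are 22 mm wide; open, the fingers measure 114 mm over their backs; the gripper's body (76 mm by 85 mm) begins 54 mm behind the grasp point. The pads swing forward as they close: fully open they stand 13 mm farther back than shut.
Start: joints at [1.142, 0.353, 1.633, -0, 1.155, -0.002], TCP at [258.724, 568.939, 404.681] pointing down, gripper open.
Joint ranges: [-2.63, 2.63], [-0.92, 2.1], [0.06, 2.66], [-1.3, 4.44], [0, 2.69], [-3.02, 3.02]. Speed limits (rad/s): [2.22, 2.22, 2.79, 3.14, 3.14, 3.14].

INTERFACE

Orientations are given as [roll, pitch, yaw] about the fixed x, y, z axes, in that order (R = Rz(yaw) Ry(pitch) Rx(roll)).
In Python, from rig import readout, imaging, ticket gives the robot as it stands.
- The arm moves only by the tool step_arm, never from a script. Its argument "deltas" is a list of rows, each an object with "translation": the shift along the tool's x, y, z in cm, a list of three; "rot": the turn, a rotation vector about the tool's x, y, z in rad, a list of three. In form: [{"translation": [x, y, z], "rot": [rx, ry, rz]}, ...]. A call has 1 to 8 rows; each row is the pose to reach, as a shift and turn from the pose commanded when the call began, along the tool's axes at that moment; what a row does not reach only later rows make up. A row lasts 1/8 s, in which the tool goes at most 62.5 mm and 10.7 degrees, less where a joint would pass 70% of its speed; a pose out of reach is approached as far as the arm can. A call with a gripper value outside its range is refused whole. "grip" is the closure in counts, from 0 (fully open) to 255 (shut), set as the call begins (left out, the last holds). The fingers move at their own pace and stop on an object; "squeeze" is the grip in N (left out, the last holds). Time passes only in rows, so rows that repeat a pose let the fingers close. It gives the time, the measured TCP pose, the force and the opening at its end, in the units of the state.
- readout.sense(): the state, without advancing time (a new reading comes with each control period).
- imaging.grab_frame(name): name is "scene" or "top"; returns a dict with "image" (480x640x3 uint8, red, green, blue), "camera_matrix" (3x3 intrinsics, pixels), "world_to_cam" (4x4, takes a point from world to camera coordinates). Camera axes: x right, y up, looking along -z (the intrinsics and any distortion apply to the point x, -y, -z); pixel columns grow to the right and rows downward; lengths in mm; the calibration is good to about 2 mm. A picture is of the moment at which its call begins. There is no depth.
- ticket.sign_off(): hands the job in, once; it reports no verdict.
The state is a dict: "clock": time; "qpos": joint angles; "qvel": joint speeds; "joint_efforts": joint torques, N m; "eef_pos": TCP position; "tcp_rot": TCP orientation; "contact_force": force on the tool from outside, world axes, zero at the start; "wrist_torque": the same for the moment, N m; "opening": opening from 0.0 (shut) to 1.0 (fully open).
Only numpy, scipy, OpenCV 4.12 (cv2) and the standard library are available. Lean on these libraries where they do the work, as an engineer would, in place of code of your own. Each camera call takes 0.05 s, during which the arm holds its last target.

TASK

The strapping tool's battery pack has been knocked over on to its side. Put it back on the sloping charger: foot into the rails from the high end - the rail shoe floats a little from side to side, so feel for its mouth - and slide it down past the spring catch until it is fully home and the catch has clicked in. Push firmly but do not ram it, and leave the other things on the bench where they are.

Things in the scene. Friction and masses are not known exactly. Their poses are not given: they have to be found in the camera images.
- battery_centre (a point): Centre of the loose battery pack, a black slab with a charcoal upper shell, 100 mm long (x), 64 wide (y), 47 high (z), 0.35 to 0.52 kg. -x is the leading end; +x the end with four white dots. Starts lying on a long side: y up, z level, foot away from the charger. Pushed high on its flat back, towards the foot, it tips on to the foot; standing there z is up and this point 23.5 mm above the worktop.
- battery_foot (a point): Middle of the underside of the pack's foot, 23.5 mm below battery_centre along the pack's z. Going up from it: foot flange 6 mm thick, 46 mm wide, from 44 mm ahead (-x) to 30 mm behind, front corners chamfered 3 mm; neck 30 mm wide, 7 mm high; then the plain body, 64 mm wide, 34 mm high, 100 mm long, which is where to grip, across its 64 mm.
- charger: Fixed bench charger: grey wedge housing 122 mm wide, 142 mm long, low end (20 mm high) at -x, towards the robot, high end (106 mm) at +x; low screw ears reach 83 mm to either side. Origin at the middle of its underside; z up. On its sloping bed lies the black shoe (90 mm wide deck) with two charcoal rails and the catch.
- bed: The charger's fixed sloping bed. x points up the slope, 35 degrees above level; z is its normal, leaning to the robot; origin on the shoe's deck, on the bed's centre line, where battery_foot is when the pack is home; the pack's axes then equal these. The shoe floats: it stands up to 10 mm to either side (y) of the centre line, as last left, held by 15 N of friction; only looking or feeling tells where.
- rail_mouth (a point): Deck point on the bed's centre line at the rails' mouth, x = +28 mm. The shoe's two rails run from here down to the end stop, blunt at the mouth: 49 mm between walls 9.5 mm thick, lips overhanging to 34 mm apart, 7.8 mm from deck to lip, tops 11.8 mm above the deck. Above it the bare deck goes on to x = +84 mm: lay the foot there and slide it in towards -x; a hit here means the rails stand to one side.
- end_stop (a point): Deck point on the bed's centre line at the face of the shoe's terminal block, x = -45 mm, which stops the foot's front end 1 mm beyond home; the block is 11.6 mm high. The rails are slippery: let go in them, the pack slides down by itself until it rests on the catch.
- catch (a joint): Travel (m) of the spring catch, a steel roller standing 4.5 mm out of the deck amid the rails at x = -20 mm: 0 = up, positive = pressed. The foot meets it some 25 mm before home and takes about 10 to 15 N along the rails to press it 3 to 5 mm down; it drags under the foot and in the last few mm springs up into the foot's notch (back to 0) and holds the pack. Resistance 25 mm short is not the end.
- small_carton: Small brown parts carton, 66 x 110 x 50 mm; origin at the middle of its underside. Bystander.
- tape_roll: Beige roll of tape lying flat, 100 mm across, 38 mm high; origin at the middle of its underside. Bystander.
- tape_measure: Tape measure, 40 x 91 x 67 mm; origin at the middle of its underside. Bystander.
- cup: Plastic cup, 66 mm across, 82 mm high; origin at the middle of its underside. Bystander.
- stapler: Hand stapler, 36 x 172 x 56 mm; origin at the middle of its underside. Bystander.
There are look-alikes about, which are no part of the job. What is shaped like the part that bears battery_centre but red is not meant.

How it is judged:
By the outcome, as a careful person would: the job done as asked, in the order asked, and still so for the second after the job is handed in, with the robot touching nothing.
It also fails if it takes over 61 s, if anything falls off the work surface, if the arm or the gripper's body presses on something with over 40 N, if the wrist force passes 120 N, or if a joint passes its speed limit or range.

## Working session

There is one attempt and no reset: what is moved stays moved. The work goes in short steps, Python scripts to look and compute and a tool call to move; the robot and the scene stay as the last step left them, time stands still between calls to the robot, and variables do not carry over. Pictures are saved under pics/ and viewed, and the job is handed in when it is done.

Besides the shell and the picture viewer there is one more tool, called after "Emit:" as name(argument=value, ...), one argument or row to a line, values as JSON. step_arm: Moves the arm, as the interface text tells. Its arguments: {"type":"object","properties":{"deltas":{"type":"array","items":{"type":"object","properties":{"translation":{"type":"array","items":{"type":"number"}},"rot":{"type":"array","items":{"type":"number"}}}}},"grip":{"type":"number"},"squeeze":{"type":"number"}},"required":["deltas"]}

```bash
mkdir -p pics; ls; python3 - <<'E'
from rig import readout, imaging
import cv2,numpy as np
print(readout.sense())
for n in("scene","top"):
    f=imaging.grab_frame(n); cv2.imwrite(f"pics/{n}0.png",f["image"][:,:,::-1]); np.savez(f"{n}0.npz",**f)
    print(n,f["camera_matrix"],f["world_to_cam"],[k for k in f])
E
```

```text
pics
{'clock': 0.0, 'qpos': array([ 1.14158724e+00,  3.53639538e-01,  1.63413651e+00, -6.96888880e-06,
        1.15520689e+00, -2.39867232e-03]), 'qvel': array([ 0.00204048, -0.00032756, -0.00181237,  0.00108337,  0.0007535 ,
        0.00243273]), 'joint_efforts': array([-2.02167204e-03, -6.05236244e+01, -3.42079496e+01, -1.57206414e-04,
        9.07876936e-03,  4.33827864e-06]), 'eef_pos': array([258.63195172, 568.71489792, 403.96587822]), 'tcp_rot': array([-3.14020236e+00,  3.03692237e-06,  2.71478506e+00]), 'contact_force': array([0.78369431, 0.36950087, 0.00879398]), 'wrist_torque': array([ 0.02607087,  0.02472515, -0.03382127]), 'opening': 0.999898011081362}
scene [[605.93058352   0.         320.15058932]
 [  0.         605.93058352 229.82818975]
 [  0.           0.           1.        ]] [[-9.01737803e-01 -4.31984528e-01  1.60718202e-02  6.50305658e+02]
 [ 2.23003578e-01 -4.33011231e-01  8.73367436e-01 -8.37286530e+01]
 [-3.70321941e-01  7.91132506e-01  4.86796691e-01 -1.54388672e+03]
 [ 0.00000000e+00  0.00000000e+00  0.00000000e+00  1.00000000e+00]] ['image', 'camera_matrix', 'world_to_cam']
top [[465.35575166   0.         320.16297719]
 [  0.         465.35575166 234.29816303]
 [  0.           0.           1.        ]] [[ 1.06639795e-02 -9.99685370e-01  2.27033057e-02  2.49201487e+02]
 [ 9.93472842e-01  1.31709377e-02  1.13305952e-01 -5.92598899e+02]
 [-1.13569326e-01  2.13468253e-02  9.93300720e-01 -1.23899719e+03]
 [ 0.00000000e+00  0.00000000e+00  0.00000000e+00  1.00000000e+00]] ['image', 'camera_matrix', 'world_to_cam']
```

View pics/scene0.png

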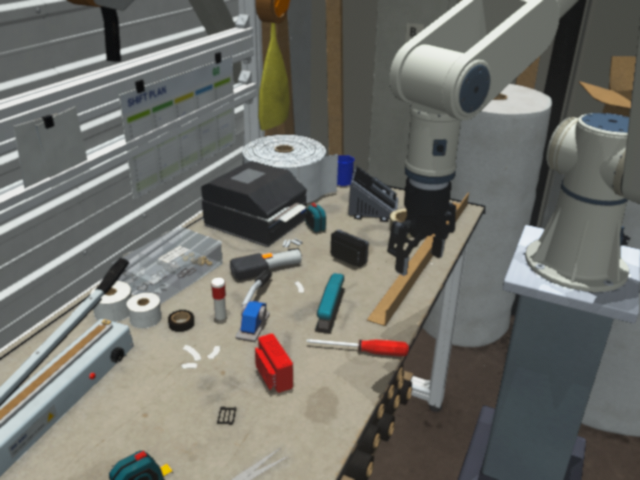

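View pics/top0.png

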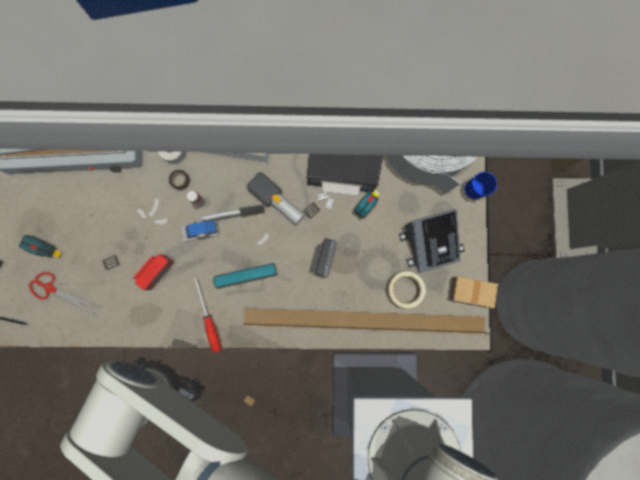

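```bash
cat > h.py <<'E'
import numpy as np,cv2
from rig import readout, imaging
def snap(n,tag):
    f=imaging.grab_frame(n); cv2.imwrite(f"pics/{n}{tag}.png",f["image"][:,:,::-1]); np.savez(f"{n}{tag}.npz",**f); return f
def load(n,tag): return dict(np.load(f"{n}{tag}.npz"))
def ray(f,u,v):
    K=f["camera_matrix"];T=f["world_to_cam"];d=np.array([(u-K[0,2])/K[0,0],-(v-K[1,2])/K[1,1],-1]);R=T[:3,:3]
    return -R.T@T[:3,3], R.T@d
def atz(f,u,v,z):
    o,d=ray(f,u,v); return o+d*(z-o[2])/d[2]
def proj(f,p):
    K=f["camera_matrix"];T=f["world_to_cam"];c=T[:3,:3]@np.asarray(p,float)+T[:3,3]
    return np.array([K[0,2]+K[0,0]*c[0]/-c[2],K[1,2]-K[1,1]*c[1]/-c[2]])
def tri(fa,a,fb,b):
    o1,d1=ray(fa,*a);o2,d2=ray(fb,*b);A=np.stack([d1,-d2],1);s=np.linalg.lstsq(A,o2-o1,rcond=None)[0]
    p,q=o1+d1*s[0],o2+d2*s[1];return (p+q)/2,np.linalg.norm(p-q)
def crop(f,x0,y0,w,h,name,s=8):
    im=f["image"][y0:y0+h,x0:x0+w,::-1]
    im=cv2.convertScaleAbs(im,alpha=1.5,beta=10)
    cv2.imwrite("pics/"+name,cv2.resize(im,None,fx=s,fy=s,interpolation=cv2.INTER_CUBIC))
E
python3 - <<'E'
from h import *
s=load("scene","0");t=load("top","0")
crop(t,295,200,80,70,"c_top_b.png",10 and 8)
crop(t,395,200,80,70,"c_top_c.png",8)
crop(s,320,220,60,55,"c_sc_b.png",10)
crop(s,335,155,75,70,"c_sc_c.png",8)
for uv in[(324,258),(435,240)]: print(atz(t,*uv,40))
E
python3 - <<'E'
import cv2,numpy as np
a=[cv2.imread("pics/"+n) for n in("c_top_b.png","c_top_c.png","c_sc_b.png","c_sc_c.png")]
a=[cv2.copyMakeBorder(cv2.resize(i,(395,295)),2,3,2,3,cv2.BORDER_CONSTANT) for i in a]
E
```

```text
[524.40847276 245.44289349  40.        ]
[577.06117021 -56.16848109  40.        ]
```

View pics/c_top_b.png

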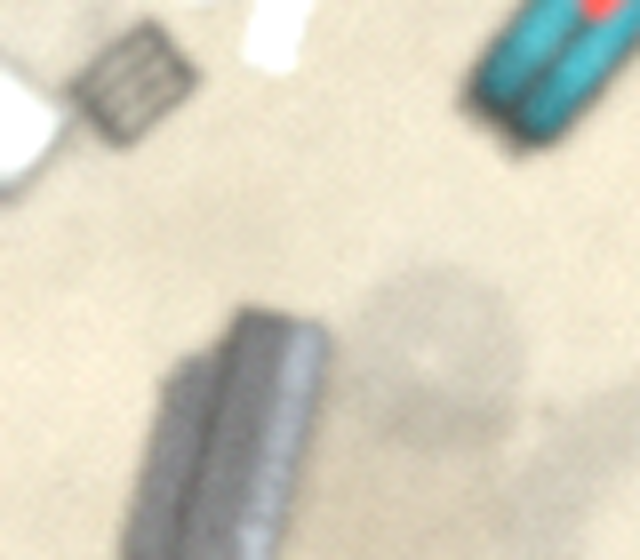

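View pics/c_top_c.png

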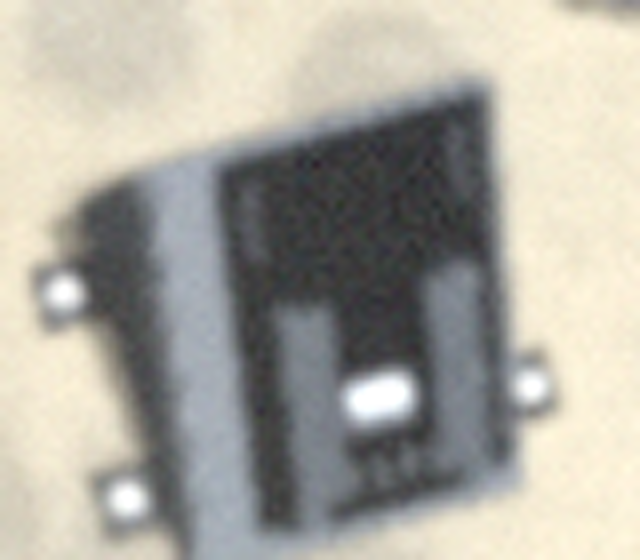

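View pics/c_sc_b.png

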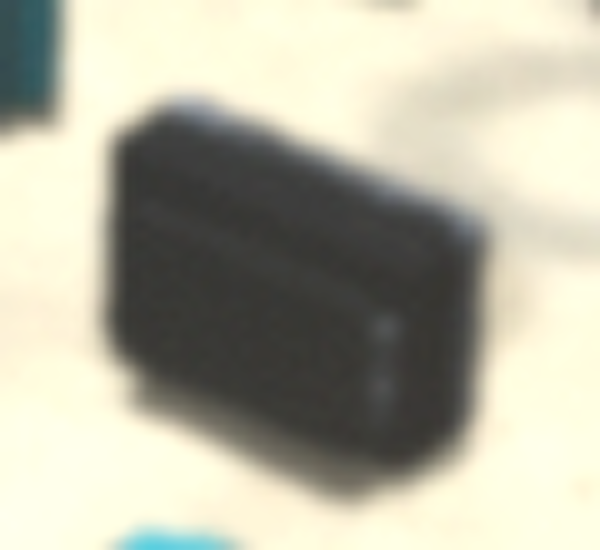

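View pics/c_sc_c.png

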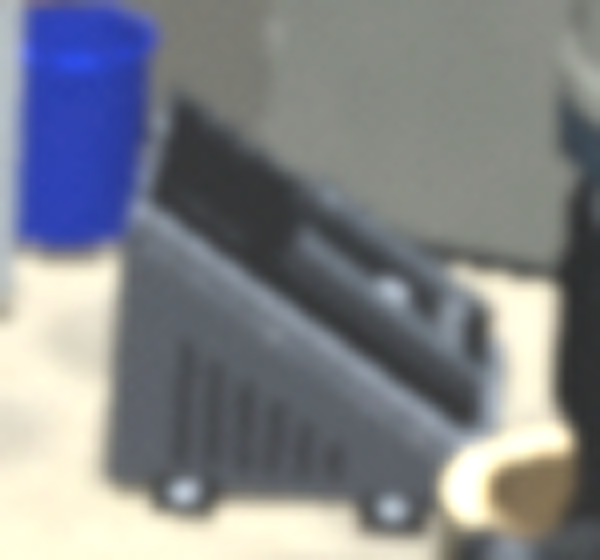

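```bash
python3 - <<'E'
from h import *
s=load("scene","0");t=load("top","0")
print(ray(s,0,0)[0],ray(t,0,0)[0])
crop(t,300,225,60,60,"c_top_b2.png",10)
# screws on ears
for n,uv in dict(L1=(402.75,236.5),L2=(410.9,262.1),R=(461.25,248.1)).items(): print(n,atz(t,*uv,6))
for n,uv in dict(a=(335+185/8,155+490/8),b=(335+392/8,155+508/8)).items(): print(n,atz(s,*uv,6))
for n,uv in dict(d1=(358.5,253),d2=(358.5,258.8)).items(): print(n,[atz(s,*uv,z) for z in(20,40)])
E
```

```text
[  33.34185806 1466.08550486  814.23322993] [ 445.36135568  283.37682077 1292.18408923]
L1 [589.28764706  25.01924581   6.        ]
L2 [518.08444063   2.98049485   6.        ]
R [ 558.8533795  -138.72011186    6.        ]
a [586.02230234  30.82790013   6.        ]
b [515.18907753   9.62303797   6.        ]
d1 [array([499.50324598, 239.3272688 ,  20.        ]), array([487.76459365, 270.21890591,  40.        ])]
d2 [array([488.90222985, 265.00794329,  20.        ]), array([477.43052721, 295.25290199,  40.        ])]
```

View pics/c_top_b2.png

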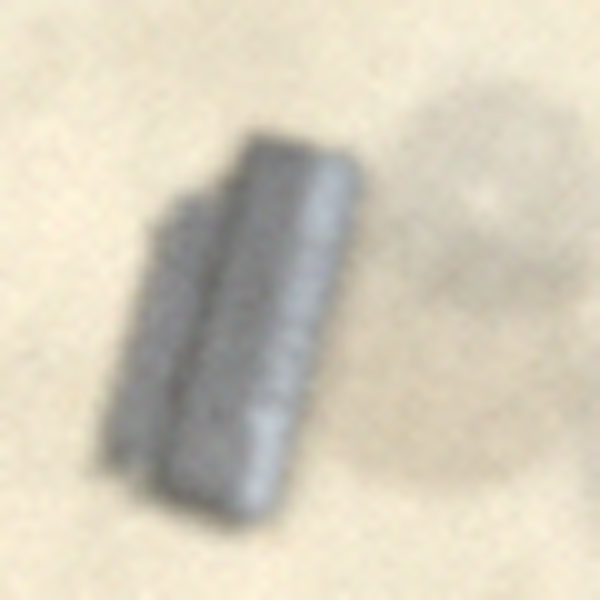

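```bash
python3 - <<'E'
from h import *
for n in("scene","top"):
    fs=[imaging.grab_frame(n) for _ in range(6)]
    f=fs[0]; m=np.mean([g["image"].astype(float) for g in fs],0)
    f["image"]=m; np.savez(f"{n}A.npz",**f)
    print(n,np.std([g["image"].astype(float) for g in fs],0).mean())
def crop2(f,x0,y0,w,h,name,s,g=0.5):
    im=(f["image"][y0:y0+h,x0:x0+w,::-1]/255)**g*255
    im=cv2.resize(np.clip(im,0,255).astype(np.uint8),None,fx=s,fy=s,interpolation=cv2.INTER_CUBIC)
    for i in range(0,w,10): cv2.putText(im,str(x0+i),(i*s,10),0,.35,(0,0,255),1); cv2.line(im,(i*s,0),(i*s,h*s),(0,0,255),1) if 0 else None; cv2.line(im,(i*s,12),(i*s,18),(0,0,255),1)
    for i in range(0,h,10): cv2.putText(im,str(y0+i),(0,i*s),0,.35,(0,0,255),1); cv2.line(im,(24,i*s),(30,i*s),(0,0,255),1)
    cv2.imwrite("pics/"+name,im)
s=load("scene","A");t=load("top","A")
crop2(t,398,205,70,66,"d_tc.png",9)
crop2(s,345,160,60,62,"d_sc.png",9)
crop2(t,306,232,40,50,"d_tb.png",12)
crop2(s,325,225,50,50,"d_sb.png",12)
E
```

```text
scene 0.41023663873273053
top 1.2891271446253483
```

View pics/d_tc.png

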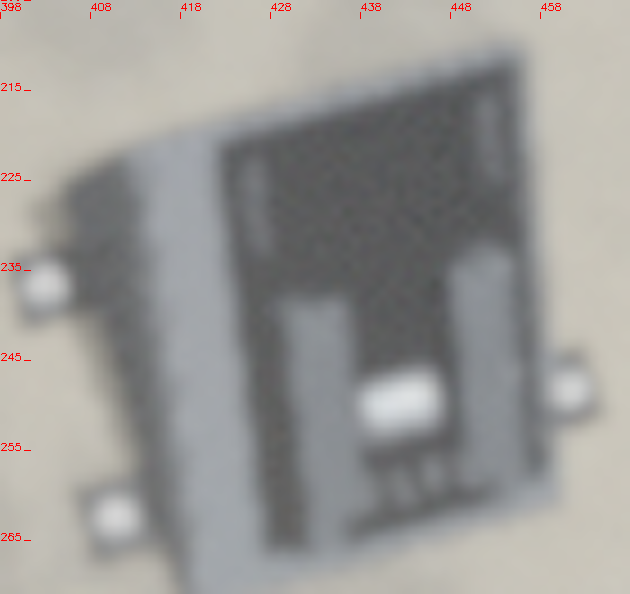

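View pics/d_sc.png

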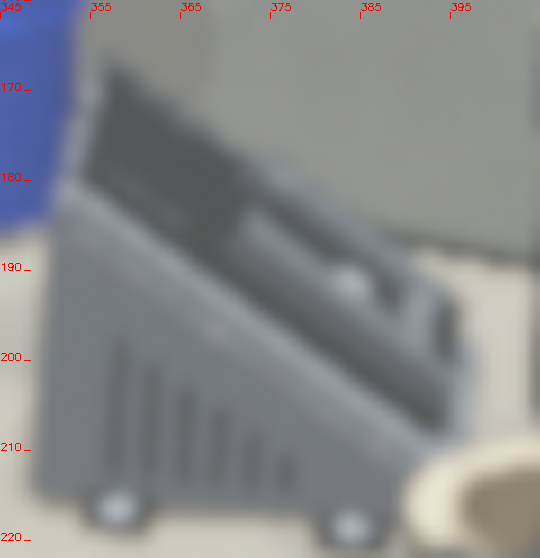

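View pics/d_tb.png

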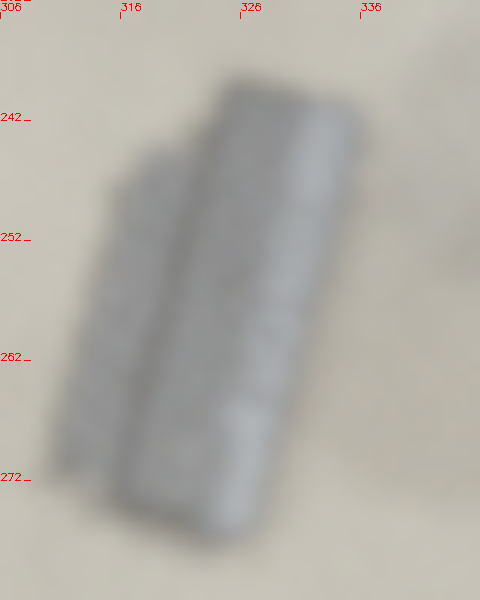

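View pics/d_sb.png

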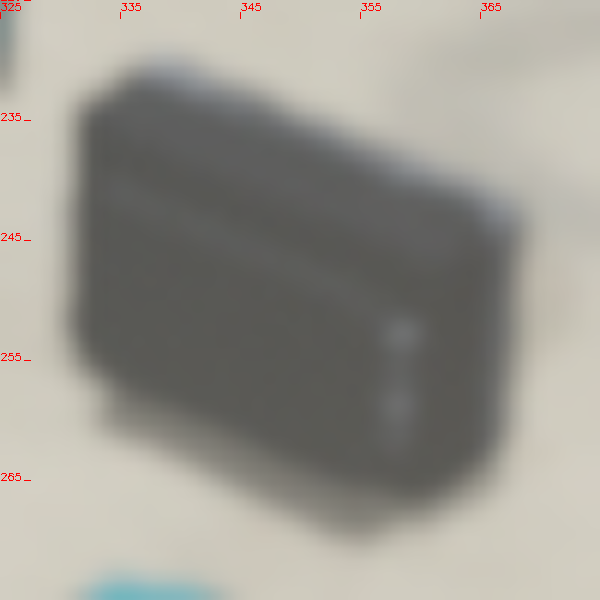

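```bash
python3 - <<'E'
from h import *
s=load("scene","A");t=load("top","A")
C={n:atz(t,*uv,64) for n,uv in dict(TL=(324.8,238.8),TR=(336.3,240.5),BR=(327,277.5),BL=(315.3,274)).items()}
for k,v in C.items(): print(k,v.round(1))
print(np.linalg.norm(C["TL"]-C["BL"]),np.linalg.norm(C["TR"]-C["BR"]),np.linalg.norm(C["TL"]-C["TR"]))
for a,b in(("BL","TL"),("BR","TR")):
    d=C[b]-C[a]; print(np.degrees(np.arctan2(d[1],d[0])))
print(sum(C.values())/4)
# flange edge z=55
for uv in[(317,245),(310.5,272.5)]: print("fl",atz(t,*uv,55).round(1))
T=lambda n,a,b:print(n,*[np.round(x,1) for x in tri(t,a,s,b)])
T("roller",(442.3,249.5),(382.8,191.2))
T("L1",(402.9,236.5),(357.7,216.5));T("L2",(410.7,262.2),(384,218.6))
T("topL deck corner",(422.5,220.5),(354.5,180.5))
T("topR deck corner",(455.3,212.5),(357.5,168.5))
T("Lrail mouth top mid",(432.5,238),(372.5,183))
T("Rrail mouth top mid",(451.5,232.7),(375.5,178.5))
T("lowL deck",(427.5,266),(394,208.3))
E
```

```text
TL [573.9 244.5  64. ]
TR [569.8 214.   64. ]
BR [471.7 237.8  64. ]
BL [480.5 268.7  64. ]
96.486261467071 100.96276739931274 30.86812962500794
-14.473378521617022
-13.649222119426536
[523.96777814 241.23204361  64.        ]
fl [558.  264.9  55. ]
fl [484.6 281.3  55. ]
roller [551.5 -72.8  49. ] 1.9
L1 [590.   23.6   0.8] 0.2
L2 [517.8   2.5   1.7] 0.5
topL deck corner [620.5 -10.   94.5] 3.5
topR deck corner [644.9 -96.4  93.5] 0.4
Lrail mouth top mid [575.8 -38.2  84.6] 3.8
Rrail mouth top mid [589.4 -92.6  74.3] 8.6
lowL deck [505.7 -40.7  18.1] 3.3
```

```bash
cat > fit.py <<'E'
from h import *
from scipy.optimize import least_squares
s=load("scene","A");t=load("top","A")
def bedR(psi,sl=np.radians(35)):
    c,sn=np.cos(psi),np.sin(psi)
    return np.array([[c,-sn,0],[sn,c,0],[0,0,1]])@np.array([[np.cos(sl),0,-np.sin(sl)],[0,1,0],[np.sin(sl),0,np.cos(sl)]])
obs=[("topL",t,(422.5,220.7),(84,45,0)),("topR",t,(455.3,212.5),(84,-45,0)),
("topLs",s,(354.5,180.5),(84,45,0)),("topRs",s,(357.3,168),(84,-45,0)),
("LrailM",t,(433,238.2),(28,25.5,11.8)),("RrailM",t,(452,233),(28,-25.5,11.8)),
("LrailMs",s,(373,183),(28,25.5,11.8)),
("roll",t,(442.3,249.5),(-20,0,4)),("rolls",s,(383,191.3),(-20,0,4))]
def res(p):
    R=bedR(p[3]);return np.concatenate([proj(f,p[:3]+R@np.array(b))-np.array(uv) for _,f,uv,b in obs])
r=least_squares(res,[566,-72,46,.283],loss="soft_l1",x_scale=[1,1,1,.01])
if __name__=="__main__":
    print(r.x.round(2),np.degrees(r.x[3]))
    for o,e in zip(obs,res(r.x).reshape(-1,2)): print(o[0],e.round(2))
E
python3 fit.py
```

```text
[ 5.6778e+02 -7.1030e+01  5.1510e+01  2.9000e-01] 16.808608241697943
topL [-0.04  0.08]
topR [-0.16 -1.14]
topLs [-0.85 -1.49]
topRs [-0.49 -1.24]
LrailM [0.43 0.75]
RrailM [-0.32  0.64]
LrailMs [-0.87  1.78]
roll [0.64 0.45]
rolls [0.95 1.29]
```

```bash
cat >> fit.py <<'E'
def res2(p):
    R=bedR(p[3]);return np.concatenate([proj(f,p[:3]+R@np.array([p[4] if b[0]==84 else b[0],b[1],b[2]]))-np.array(uv) for _,f,uv,b in obs])
r2=least_squares(res2,[566,-72,46,.283,84],x_scale=[1,1,1,.01,1])
if __name__=="__main__":
    print(r2.x.round(2),np.degrees(r2.x[3]))
    for o,e in zip(obs,res2(r2.x).reshape(-1,2)): print(o[0],e.round(2))
    # housing: corners
    x,y,z,psi=r2.x[:4]
    for n,b in dict(mouthmid=(28,0,0),low=(-45,0,11.6)).items():
        p=r2.x[:3]+bedR(psi)@np.array(b);print(n,p.round(1),proj(t,p).round(1),proj(s,p).round(1))
    ya=np.array([-np.sin(psi),np.cos(psi)])
    for n,p in dict(L1=(590,23.6),L2=(517.8,2.5),R=(558.9,-138.7),shoe=(x,y)).items(): print(n,(np.array(p)@ya).round(1))
E
python3 fit.py
```

```text
[ 5.6778e+02 -7.1030e+01  5.1510e+01  2.9000e-01] 16.808608241697943
topL [-0.04  0.08]
topR [-0.16 -1.14]
topLs [-0.85 -1.49]
topRs [-0.49 -1.24]
LrailM [0.43 0.75]
RrailM [-0.32  0.64]
LrailMs [-0.87  1.78]
roll [0.64 0.45]
rolls [0.95 1.29]
[ 5.6941e+02 -7.0090e+01  5.3560e+01  2.9000e-01  7.8730e+01] 16.706611459800637
topL [0.04 1.04]
topR [-0.09 -0.11]
topLs [-0.04 -1.07]
topRs [ 0.34 -0.84]
LrailM [0.27 0.03]
RrailM [-0.43 -0.05]
LrailMs [-1.48  1.14]
roll [ 0.49 -0.21]
rolls [0.37 0.68]
mouthmid [591.4 -63.5  69.6] [440.6 233.6] [369.7 183.4]
low [527.7 -82.6  37.3] [444.7 258.3] [391.6 195.1]
L1 -147.0
L2 -146.5
R -293.5
shoe -230.8
```

```bash
cat > mv.py <<'E'
import sys
from h import *
from scipy.spatial.transform import Rotation as Ro
def cur():
    q=readout.sense();return q,Ro.from_euler("xyz",q["tcp_rot"]),q["eef_pos"]
def delta(p,R):
    q,R0,p0=cur();d=R0.inv().apply(np.array(p)-p0)/10;w=(R0.inv()*R).as_rotvec();return d.round(2),w.round(3)
down=lambda yawx:Ro.from_euler("xyz",[np.pi,0,np.radians(yawx)])
E
python3 -c "
from mv import *
print(delta((510,186,330),down(166)))
print(delta((510,186,223),down(166)))"
```

```text
(array([-38.73, -24.46,   7.47]), array([ 0.   ,  0.   , -0.182]))
(array([-38.73, -24.46,  18.17]), array([ 0.   ,  0.   , -0.182]))
```

Emit:
step_arm(
  deltas=[
    {"translation": [-38.7,-24.5,7.0],"rot": [0,0,-0.182]},
    {"translation": [-38.7,-24.5,7.0],"rot": [0,0,-0.182]},
    {"translation": [-38.7,-24.5,7.0],"rot": [0,0,-0.182]},
    {"translation": [-38.7,-24.5,7.0],"rot": [0,0,-0.182]},
    {"translation": [-38.7,-24.5,7.0],"rot": [0,0,-0.182]},
    {"translation": [-38.7,-24.5,7.0],"rot": [0,0,-0.182]},
    {"translation": [-38.7,-24.5,7.0],"rot": [0,0,-0.182]},
    {"translation": [-38.7,-24.5,7.0],"rot": [0,0,-0.182]},
  ],
  grip=255,
)

```text
clock: 1.7
eef_pos: [510.9, 183.0, 334.4]
tcp_rot: [-3.141, 0.0, 2.894]
contact_force: [-0.6, 0.1, -0.5]
opening: -0.004
```

Emit:
step_arm(
  deltas=[
    {"translation": [0,0,5],"rot": [0,0,0]},
    {"translation": [0,0,10],"rot": [0,0,0]},
    {"translation": [0,0,11.0],"rot": [0,0,0]},
    {"translation": [0,0,11.0],"rot": [0,0,0]},
  ],
)

```text
clock: 2.2
eef_pos: [509.8, 185.9, 225.0]
tcp_rot: [-3.141, -0.0, 2.897]
contact_force: [-0.3, -0.3, 0.1]
opening: 0.004
```

```bash
python3 -c "
from h import *
f=snap('scene','1');g=snap('top','1')
print(readout.sense()['eef_pos'],readout.sense()['contact_force'])
a=cv2.resize(f['image'][180:300,270:430,::-1],None,fx=4,fy=4,interpolation=2);b=cv2.resize(g['image'][190:310,260:420,::-1],None,fx=4,fy=4,interpolation=2)
cv2.imwrite('pics/m1.png',cv2.resize(np.vstack([a,b]),(400,600)))"
```

```text
[510.43476196 186.18638867 226.40619917] [ 0.75190673 -0.29985543 -1.23321736]
```

View pics/m1.png

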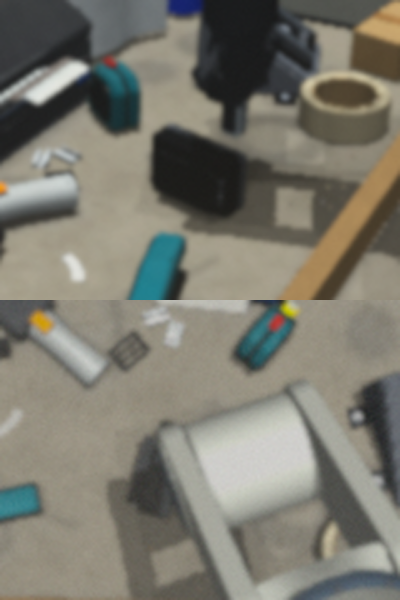

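Emit:
step_arm(
  deltas=[
    {"translation": [0,1.4,0],"rot": [0,0,0]},
    {"translation": [0,2.0,0],"rot": [0,0,0]},
    {"translation": [0,2.6,0],"rot": [0,0,0]},
    {"translation": [0,3.2,0],"rot": [0,0,0]},
    {"translation": [0,3.8,0],"rot": [0,0,0]},
    {"translation": [0,4.4,0],"rot": [0,0,0]},
    {"translation": [0,5.0,0],"rot": [0,0,0]},
    {"translation": [0,5.0,0],"rot": [0,0,0]},
  ],
)

```text
clock: 3.3
eef_pos: [521.9, 234.7, 224.6]
tcp_rot: [3.141, 0.0, 2.897]
contact_force: [0.6, -0.7, 0.5]
opening: 0.001
```

```bash
cat > look.py <<'E'
from h import *
import sys
def look(tag):
    f=snap('scene',tag)
    q=readout.sense();print(q['clock'],q['eef_pos'].round(1),q['tcp_rot'].round(3),q['contact_force'].round(1),q['opening'])
    a=cv2.resize((255*(f['image'][160:300,260:440,::-1]/255)**.6).astype(np.uint8),None,fx=4,fy=4,interpolation=2)
    cv2.imwrite(f'pics/l{tag}.png',a)
look(sys.argv[1])
E
python3 look.py 2
```

```text
3.35 [521.7 234.4 224.6] [-3.142 -0.     2.897] [-0.3 -0.7 -0.1] -0.0008378487277982918
```

View pics/l2.png

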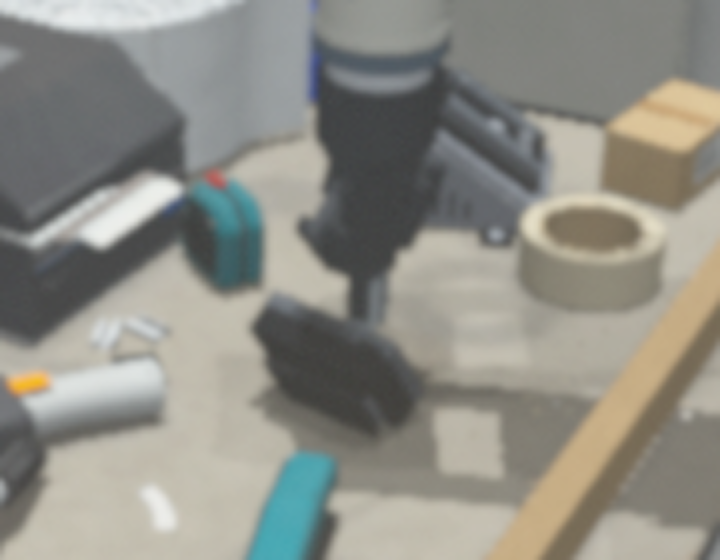

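Emit:
step_arm(
  deltas=[
    {"translation": [0,0.4,0],"rot": [0,0,0]},
    {"translation": [0,0.8,0],"rot": [0,0,0]},
    {"translation": [0,1.2,0],"rot": [0,0,0]},
    {"translation": [0,1.6,0],"rot": [0,0,0]},
    {"translation": [0,2.0,0],"rot": [0,0,0]},
    {"translation": [0,2.4,0],"rot": [0,0,0]},
    {"translation": [0,2.4,0],"rot": [0,0,0]},
  ],
)

```text
clock: 4.22
eef_pos: [528.2, 258.2, 226.8]
tcp_rot: [3.14, 0.002, 2.897]
contact_force: [-4.3, -2.9, 20.4]
opening: -0.006
```

```bash
python3 look.py 3
```

```text
4.275 [528.2 258.1 226.8] [3.140e+00 2.000e-03 2.897e+00] [-4.2 -2.2 22.2] -0.0005670868775510948
```

View pics/l3.png

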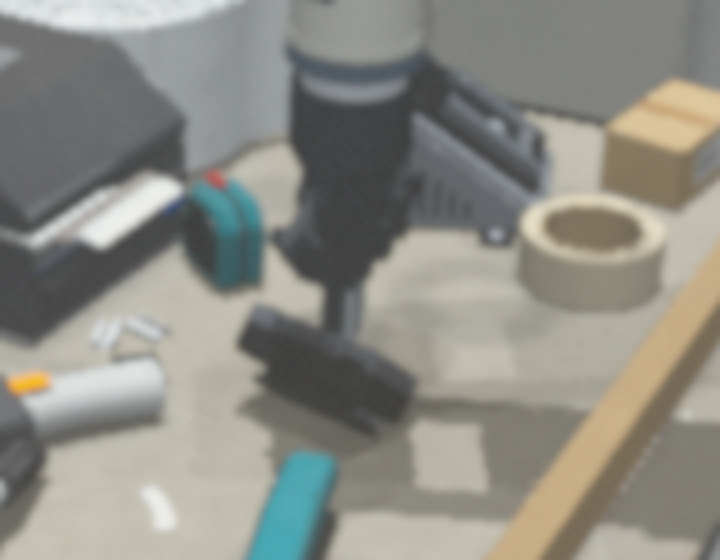

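Emit:
step_arm(
  deltas=[
    {"translation": [0,0.2,-0.7],"rot": [0,0,0]},
    {"translation": [0,0.5,-1.2],"rot": [0,0,0]},
    {"translation": [0,1.0,-1.4],"rot": [0,0,0]},
    {"translation": [0,1.5,-1.4],"rot": [0,0,0]},
    {"translation": [0,2.0,-1.4],"rot": [0,0,0]},
    {"translation": [0,2.0,-1.4],"rot": [0,0,0]},
  ],
)

```text
clock: 5.03
eef_pos: [532.4, 277.3, 238.4]
tcp_rot: [-3.141, -0.0, 2.897]
contact_force: [-0.8, -0.7, -0.3]
opening: -0.001
```

```bash
python3 look.py 4
```

```text
5.075 [532.3 277.1 238.4] [-3.141 -0.     2.897] [ 1.  -0.2 -0.5] 0.000983402992333321
```

View pics/l4.png

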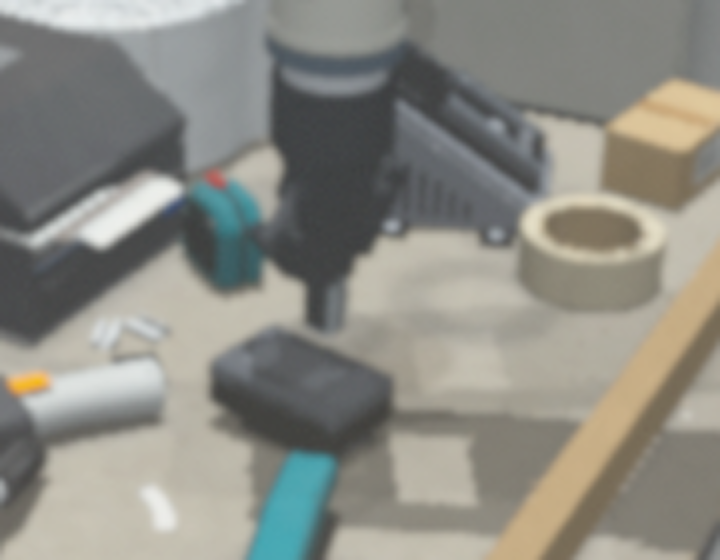

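Emit:
step_arm(
  deltas=[
    {"translation": [0,0,-5],"rot": [0,0,0]},
    {"translation": [0,-6,-9],"rot": [0,0,0]},
    {"translation": [6,-20,-12],"rot": [0,0,0]},
    {"translation": [6,-20,-12],"rot": [0,0,0]},
    {"translation": [6,-20,-12],"rot": [0,0,0]},
    {"translation": [6,-20,-12],"rot": [0,0,0]},
  ],
  grip=0,
)

```text
clock: 5.82
eef_pos: [424.2, 95.8, 359.2]
tcp_rot: [-3.141, 0.0, 2.895]
contact_force: [-0.1, -0.1, -0.2]
opening: 1.0
```

```bash
python3 - <<'E'
from h import *
def crop2(f,x0,y0,w,h,name,s,g=0.5):
    im=(f["image"][y0:y0+h,x0:x0+w,::-1]/255)**g*255
    im=cv2.resize(np.clip(im,0,255).astype(np.uint8),None,fx=s,fy=s,interpolation=cv2.INTER_CUBIC)
    for i in range(0,w,10): cv2.putText(im,str(x0+i),(i*s,10),0,.35,(0,0,255),1); cv2.line(im,(i*s,12),(i*s,18),(0,0,255),1)
    for i in range(0,h,10): cv2.putText(im,str(y0+i),(0,i*s),0,.35,(0,0,255),1); cv2.line(im,(24,i*s),(30,i*s),(0,0,255),1)
    cv2.imwrite("pics/"+name,im)
s=snap("scene","5");t=snap("top","5")
crop2(t,265,220,90,65,"e_t.png",8);crop2(s,305,230,70,55,"e_s.png",10)
E
```

```text
(no output)
```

View pics/e_t.png

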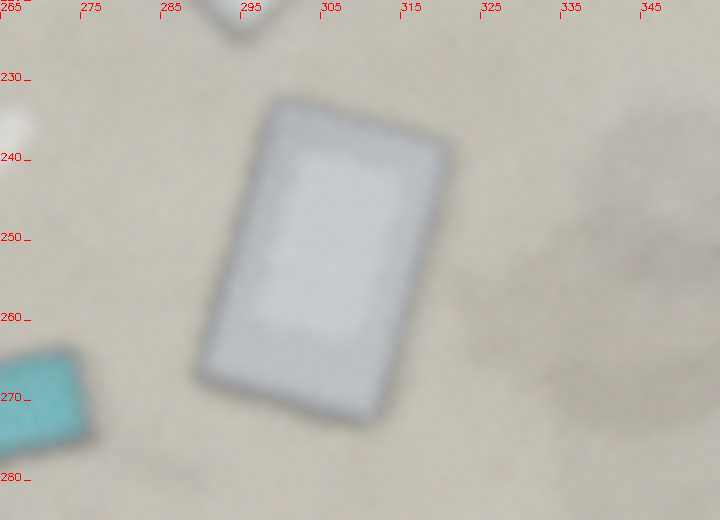

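View pics/e_s.png

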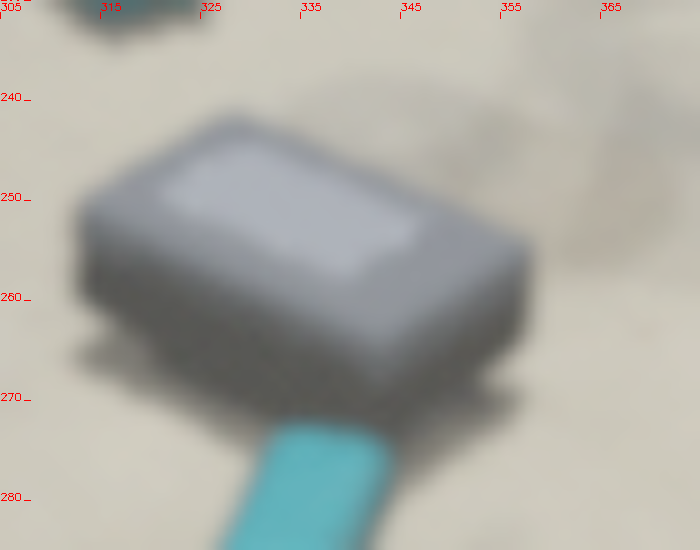

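```bash
python3 - <<'E'
from mv import *
t=load("top","5");s=load("scene","5")
# min-area rect from mask (saturation/brightness edges): blue-ish vs. bench
im=cv2.GaussianBlur(t["image"],(3,3),0).astype(float)
m=((im[:,:,2]-im[:,:,0])>-6).astype(np.uint8); m2=np.zeros_like(m); m2[226:280,283:327]=m[226:280,283:327]
n,l,st,c=cv2.connectedComponentsWithStats(m2); k=1+np.argmax(st[1:,4]); 
r=cv2.minAreaRect(np.argwhere(l==k)[:,::-1].astype(np.float32)); print(r)
A=[atz(t,*uv,47) for uv in((299,232.5),(321.2,238),(311.3,273),(289.5,267.3))]
print(np.round(A,1)); print(sum(A)/4)
for a,b in((3,0),(2,1)): d=A[b]-A[a];print(np.linalg.norm(d),np.degrees(np.arctan2(d[1],d[0])))
for a,b in((1,0),(2,3)): d=A[b]-A[a];print(np.linalg.norm(d),np.degrees(np.arctan2(d[1],d[0])))
print("rect centre",atz(t,*r[0],47))
for uv in((312.8,250),(328.5,241.5),(358,254.5),(342.5,267)): print(atz(s,*uv,47).round(1))
c=sum(A)/4
yaw=166
E
```

```text
((305.160400390625, 252.18865966796875), (23.76337432861328, 37.08734893798828), 15.945395469665527)
[[591.8 313.7  47. ]
 [577.7 253.7  47. ]
 [483.5 279.2  47. ]
 [498.  337.5  47. ]]
[537.78260106 296.00653796  47.        ]
96.80661767439936 -14.260983537578527
97.59061958016001 -15.107468093444979
61.573338598165215 76.75517208296989
60.12275368647204 76.04264723403287
rect centre [538.94041151 296.31722779  47.        ]
[589.1 319.1  47. ]
[572.3 264.   47. ]
[482.1 288.1  47. ]
[493.  356.7  47. ]
```

```bash
python3 -c "
from mv import *
print(delta((538.3,296.2,300),down(165.8)))"
```

```text
(array([-6.05, 22.02,  5.92]), array([0.001, 0.001, 0.002]))
```

Emit:
step_arm(
  deltas=[
    {"translation": [-6.05,22.0,5.9],"rot": [0.001,0.001,0.002]},
    {"translation": [-6.05,22.0,5.9],"rot": [0.001,0.001,0.002]},
    {"translation": [-6.05,22.0,5.9],"rot": [0.001,0.001,0.002]},
    {"translation": [-6.05,22.0,5.9],"rot": [0.001,0.001,0.002]},
    {"translation": [-6.05,22.0,5.9],"rot": [0.001,0.001,0.002]},
    {"translation": [-6.05,22.0,5.9],"rot": [0.001,0.001,0.002]},
  ],
)

```text
clock: 6.68
eef_pos: [537.3, 296.6, 298.7]
tcp_rot: [-3.139, -0.002, 2.896]
contact_force: [0.7, -0.3, 0.4]
opening: 0.999
```

```bash
python3 -c "
from mv import *
print(readout.sense()['eef_pos'],delta((538.3,296.2,187),down(165.8)))"; python3 look.py 6
```

```text
[537.30001117 296.56830182 298.70496457] (array([-0.13,  0.02, 11.17]), array([-0.002, -0.002,  0.002]))
6.725 [537.2 296.  299.2] [-3.140e+00 -2.000e-03  2.895e+00] [ 0.3 -0.6 -0.7] 0.9999438119742082
```

View pics/l6.png

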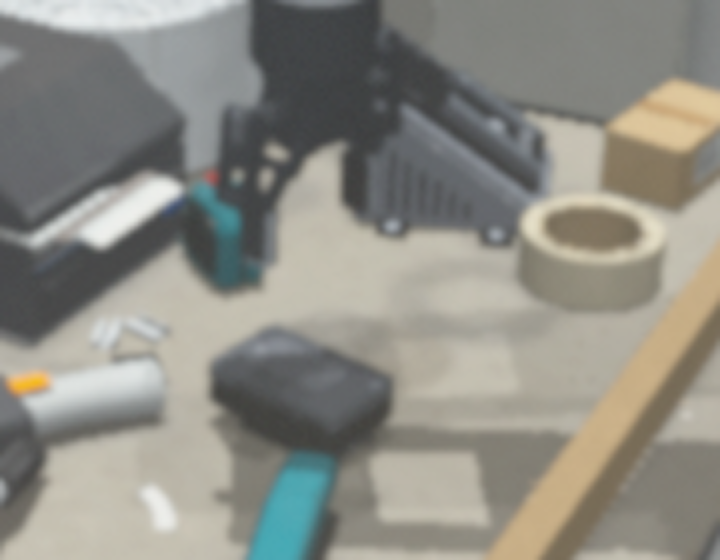

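Emit:
step_arm(
  deltas=[
    {"translation": [0,0,4.5],"rot": [0,0,0]},
    {"translation": [-0.1,0,7.0],"rot": [0,0,0]},
    {"translation": [-0.1,0,7.5],"rot": [0,0,0]},
    {"translation": [-0.1,0,7.5],"rot": [0,0,0]},
  ],
)

```text
clock: 7.22
eef_pos: [538.7, 295.5, 225.5]
tcp_rot: [-3.141, -0.001, 2.894]
contact_force: [0.4, 0.0, -0.5]
opening: 0.998
```

```bash
python3 look.py 7
```

```text
7.275 [539.  295.7 226. ] [3.142 0.    2.894] [ 0.   0.1 -0.1] 1.0039337961894144
```

View pics/l7.png

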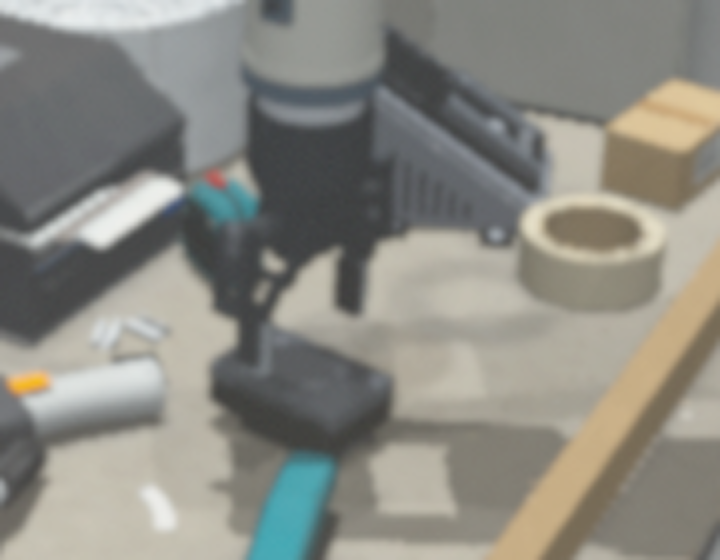

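```bash
python3 -c "
from h import *
s=load('scene','7')
ya=np.array([.245,.9695]);xa=np.array([.9695,-.245])
for uv in((260+255/4,160+372/4),(260+268/4,160+365/4),(260+350/4,160+312/4)):
  p=atz(s,*uv,66)[:2];print(p.round(1),((p-[539,295.7])@ya).round(1),((p-[539,295.7])@xa).round(1))
p=np.array(proj(s,(538.3,296.2,47)));print(p,(p-[260,160])*4)
for y in(32,-32):
  for x in(50,-50):
    q=proj(s,np.r_[np.array([538.3,296.2])+y*ya+x*xa,47]);print(x,y,((q-[260,160])*4).round(0))
"
```

```text
[546.1 348.1] 52.5 -5.9
[542.6 337.3] 41.2 -6.6
[524.2 256.5] -41.6 -4.7
[335.52365067 250.58105259] [302.09460268 362.32421037]
50 32 [206. 355.]
-50 32 [334. 412.]
50 -32 [272. 316.]
-50 -32 [399. 370.]
```

Emit:
step_arm(
  deltas=[
    {"translation": [0,0.2,1.0],"rot": [0,0,0]},
    {"translation": [0,0.2,2.0],"rot": [0,0,0]},
    {"translation": [0,0.2,3.0],"rot": [0,0,0]},
    {"translation": [0,0.2,3.9],"rot": [0,0,0]},
    {"translation": [0,0.2,3.9],"rot": [0,0,0]},
  ],
)

```text
clock: 7.9
eef_pos: [538.7, 297.6, 184.6]
tcp_rot: [-3.139, -0.002, 2.895]
contact_force: [-0.4, -0.0, 0.4]
opening: 0.998
```

```bash
python3 look.py 8
```

```text
7.95 [538.9 297.7 185.2] [-3.140e+00 -2.000e-03  2.895e+00] [ 0.  -0.3  0.2] 1.0012557042640127
```

View pics/l8.png

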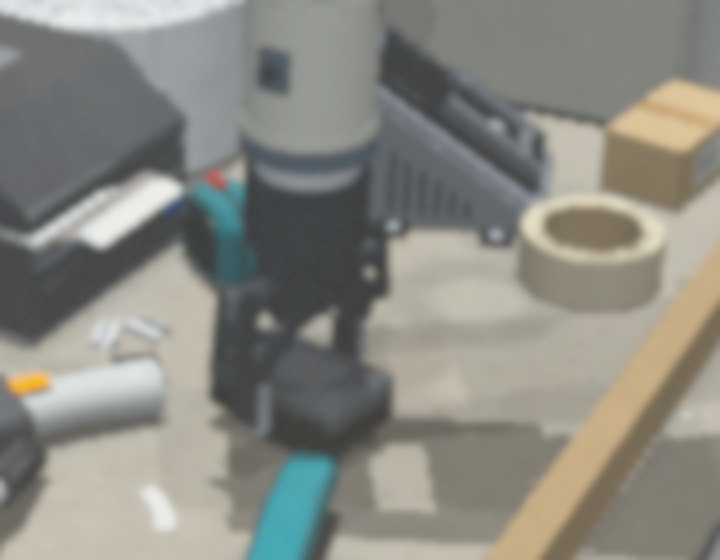

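Emit:
step_arm(
  deltas=[
    {"translation": [0,0,0],"rot": [0,0,0]},
    {"translation": [0,0,0],"rot": [0,0,0]},
    {"translation": [0,0,0],"rot": [0,0,0]},
    {"translation": [0,0,0],"rot": [0,0,0]},
    {"translation": [0,0,0],"rot": [0,0,0]},
  ],
  grip=255,
  squeeze=80,
)

```text
clock: 8.57
eef_pos: [539.3, 297.9, 186.4]
tcp_rot: [-3.141, -0.0, 2.895]
contact_force: [-0.8, -0.9, 5.1]
opening: 0.739
```

Emit:
step_arm(
  deltas=[
    {"translation": [0,0,-3],"rot": [0,0,0]},
    {"translation": [0,0,-8],"rot": [0,0,0]},
    {"translation": [0,0,-13],"rot": [0,0,0]},
    {"translation": [0,0,-13],"rot": [0,0,0]},
  ],
)

```text
clock: 9.07
eef_pos: [540.3, 298.6, 319.7]
tcp_rot: [3.138, 0.004, 2.895]
contact_force: [-0.1, -0.0, -3.9]
opening: 0.734
```

```bash
python3 look.py 9
```

```text
9.125 [539.4 298.1 317.1] [3.140e+00 1.000e-03 2.895e+00] [ 0.1 -0.2 -3.6] 0.7385957179277846
```

View pics/l9.png

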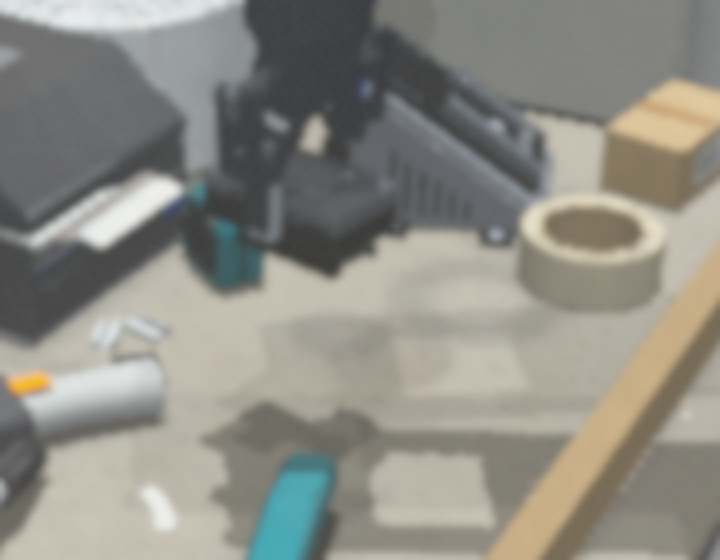

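```bash
cat >> mv.py <<'E'
PSI=np.radians(16.4); O=np.array([568.5,-70.5,52.5]); LF=186.0
def bedR(psi=PSI,sl=np.radians(35)):
    return (Ro.from_euler("z",psi)*Ro.from_euler("y",-sl)).as_matrix()
B=bedR()
RT=Ro.from_matrix(B@np.diag([-1,1,-1]))
def tgt(x,y,z): return O+B@np.array([x,y,z+LF])
def bedpos():
    q,R,p=cur();return (B.T@(p-O)-[0,0,LF]), (RT.inv()*R).as_rotvec(), B.T@q["contact_force"]
E
python3 -c "
from mv import *
t=load('top','A')
for uv in((432,188),(455,192),(470,197),(480,185)): print(uv,atz(t,*uv,100).round(0))
print(B.round(3))
print(tgt(80,0,60), delta(tgt(80,0,60),RT), bedpos())
print(delta(tgt(80,0,130),RT))
"
```

```text
(432, 188) [708. -34. 100.]
(455, 192) [698. -95. 100.]
(470, 197) [ 685. -134.  100.]
(480, 185) [ 718. -162.  100.]
[[ 0.786 -0.282 -0.55 ]
 [ 0.231  0.959 -0.162]
 [ 0.574  0.     0.819]]
[496.00690712 -91.83587751 299.8975178 ] (array([ -5.31, -38.87,   1.68]), array([-0.162, -0.595, -0.516])) (array([214.1741281 , 361.79619647, -12.97138505]), array([0.16192021, 0.59458957, 0.51647433]), array([-2.03657738, -0.25465291, -2.96645857]))
(array([ -1.86, -40.91,  -4.06]), array([-0.162, -0.595, -0.516]))
```

Emit:
step_arm(
  deltas=[
    {"translation": [0,-5,-5],"rot": [0,0,0]},
    {"translation": [-1.9,-40.9,-4.1],"rot": [-0.162,-0.595,-0.516]},
    {"translation": [-1.9,-40.9,-4.1],"rot": [-0.162,-0.595,-0.516]},
    {"translation": [-1.9,-40.9,-4.1],"rot": [-0.162,-0.595,-0.516]},
    {"translation": [-1.9,-40.9,-4.1],"rot": [-0.162,-0.595,-0.516]},
    {"translation": [-1.9,-40.9,-4.1],"rot": [-0.162,-0.595,-0.516]},
    {"translation": [-1.9,-40.9,-4.1],"rot": [-0.162,-0.595,-0.516]},
    {"translation": [-1.9,-40.9,-4.1],"rot": [-0.162,-0.595,-0.516]},
  ],
)

```text
clock: 10.12
eef_pos: [468.4, -48.9, 354.4]
tcp_rot: [3.131, 0.593, -2.864]
contact_force: [1.0, -0.1, -4.1]
opening: 0.735
```

```bash
python3 look.py 10; python3 -c "
from mv import *
print(bedpos(),delta(tgt(80,0,25),RT)); print(cur()[0]['qpos'])"
```

```text
10.175 [467.7 -53.  354.5] [ 3.141  0.596 -2.855] [ 0.5 -3.7 -3.8] 0.7372726210203827
(array([ 98.0623641 ,  45.26391092, 113.96217919]), array([-0.00108517,  0.01534485, -0.00018412]), array([-2.60735972, -3.70503767, -2.81497044])) (array([ 1.67, -4.54,  8.92]), array([ 0.001, -0.015,  0.   ]))
[-0.213078    0.08319062  2.19450085  0.71572173  0.4233143  -2.66555182]
```

View pics/l10.png

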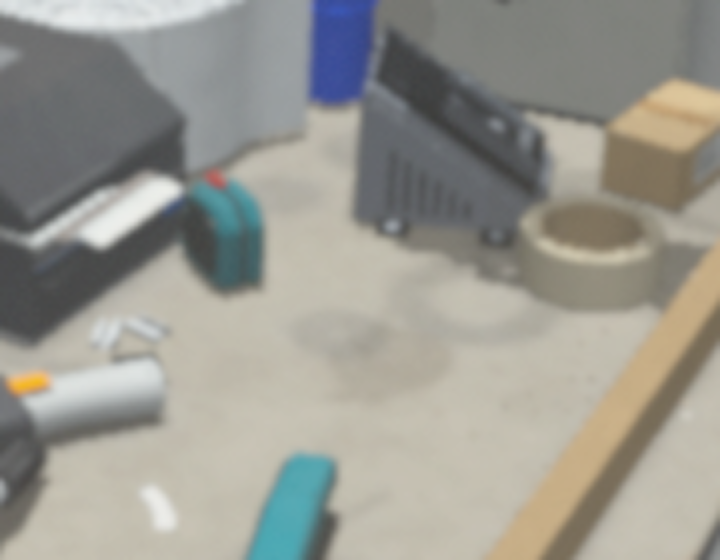

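Emit:
step_arm(
  deltas=[
    {"translation": [1.0,-4.5,3],"rot": [0.001,-0.015,0]},
    {"translation": [1.7,-4.5,6.0],"rot": [0.001,-0.015,0]},
    {"translation": [1.7,-4.5,8.0],"rot": [0.001,-0.015,0]},
    {"translation": [1.7,-4.5,8.0],"rot": [0.001,-0.015,0]},
  ],
)

```text
clock: 10.68
eef_pos: [515.5, -79.1, 286.2]
tcp_rot: [3.133, 0.595, -2.864]
contact_force: [-0.4, 0.6, -1.6]
opening: 0.735
```

```bash
cat > look2.py <<'E'
from mv import *
import sys
tag=sys.argv[1]
s=snap('scene',tag)
print(bedpos(),cur()[0]['qpos'].round(2),cur()[0]['clock'])
g=lambda im,s:cv2.resize((255*(im[:,:,::-1]/255)**.55).astype(np.uint8),None,fx=s,fy=s,interpolation=2)
cv2.imwrite(f'pics/k{tag}.png',g(s['image'][130:225,320:430],7))
if len(sys.argv)>2:
    t=snap('top',tag);cv2.imwrite(f'pics/kt{tag}.png',g(t['image'][195:280,380:490],7))
E
python3 look2.py 11 t
```

```text
(array([90.77312657,  6.74468465, 36.79780823]), array([-0.00320919,  0.01427658,  0.00738919]), array([-2.05148643, -0.51116866, -2.77849974])) [-0.25  0.28  2.15  1.02  0.35 -3.02] 10.725
```

View pics/k11.png

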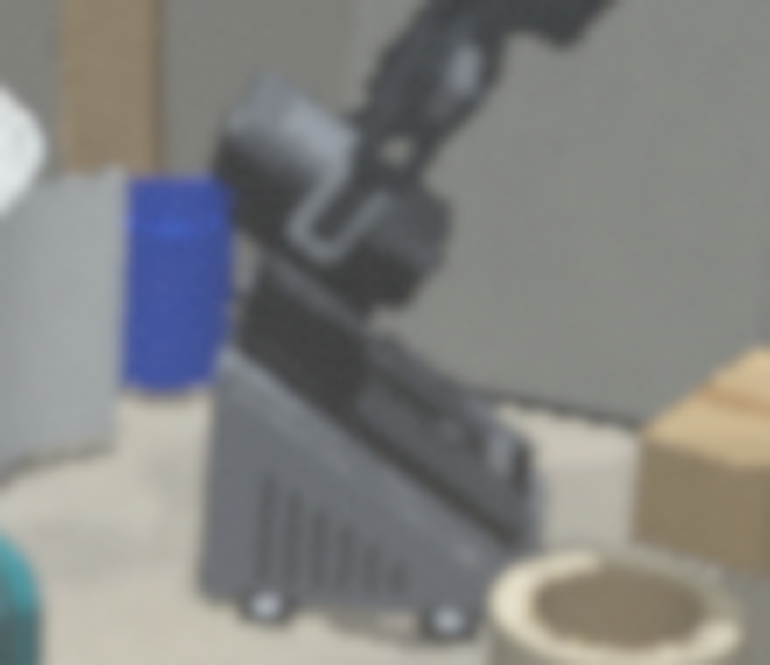

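View pics/kt11.png

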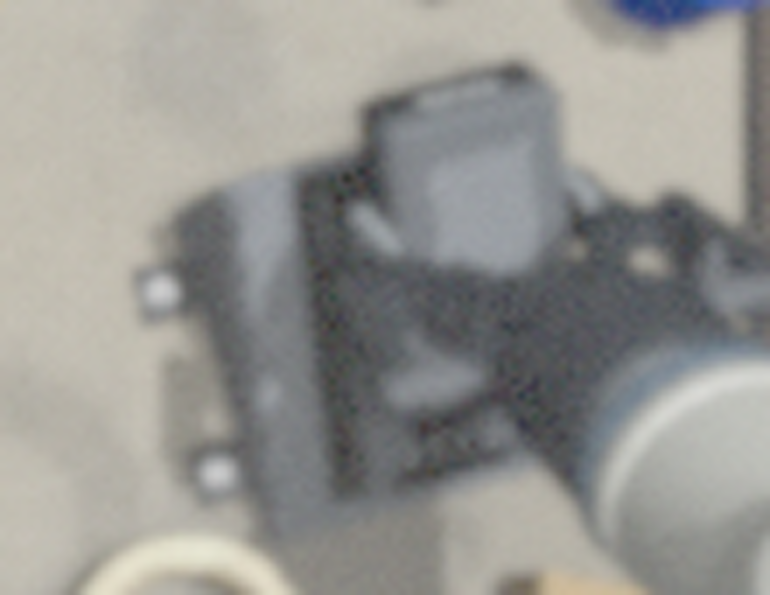

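```bash
python3 -c "
from mv import *
print(delta((515,215,300),down(196.4)))"
```

```text
(array([-7.32, 28.28,  3.72]), array([ 0.005,  0.598, -0.007]))
```

Emit:
step_arm(
  deltas=[
    {"translation": [0,1,-5],"rot": [0,0,0]},
    {"translation": [0,6,-8],"rot": [0,0,0]},
    {"translation": [-3,12,-6],"rot": [0,0.15,0]},
    {"translation": [-7.3,28.3,3.7],"rot": [0.005,0.598,-0.007]},
    {"translation": [-7.3,28.3,3.7],"rot": [0.005,0.598,-0.007]},
    {"translation": [-7.3,28.3,3.7],"rot": [0.005,0.598,-0.007]},
    {"translation": [-7.3,28.3,3.7],"rot": [0.005,0.598,-0.007]},
    {"translation": [-7.3,28.3,3.7],"rot": [0.005,0.598,-0.007]},
  ],
)

```text
clock: 11.78
eef_pos: [516.0, 217.9, 300.5]
tcp_rot: [3.141, 0.001, -2.853]
contact_force: [0.1, -0.9, -3.4]
opening: 0.735
```

```bash
python3 look.py 12; python3 -c "
from mv import *
print(cur()[0]['qpos'],delta((515,215,188),down(196.4)))"
```

```text
11.825 [515.9 217.4 300.4] [ 3.141e+00  2.000e-03 -2.854e+00] [-0.2  1.5 -3. ] 0.7329368021908058
[ 3.95914454e-01  3.75590963e-01  1.86529745e+00  9.16682183e-04
  8.98778043e-01 -1.46284908e+00] (array([ 0.17, -0.21, 11.24]), array([0.001, 0.002, 0.001]))
```

Emit:
step_arm(
  deltas=[
    {"translation": [0,0,5],"rot": [0,0,0]},
    {"translation": [0,0,9],"rot": [0,0,0]},
    {"translation": [0,0,10.5],"rot": [0,0,0]},
    {"translation": [0,0,11.1],"rot": [0,0,0]},
    {"translation": [0,0,11.3],"rot": [0,0,0]},
    {"translation": [0,0,11.3],"rot": [0,0,0]},
  ],
)

```text
clock: 12.58
eef_pos: [516.2, 214.5, 188.5]
tcp_rot: [3.141, 0.002, -2.858]
contact_force: [-0.5, 0.3, -3.6]
opening: 0.736
```

Emit:
step_arm(
  deltas=[
    {"translation": [0,0,0.1],"rot": [0,0,0]},
    {"translation": [0,0,0.2],"rot": [0,0,0]},
    {"translation": [0,0,0.25],"rot": [0,0,0]},
    {"translation": [0,0,0.25],"rot": [0,0,0]},
  ],
)

```text
clock: 13.08
eef_pos: [516.0, 214.7, 186.4]
tcp_rot: [3.141, 0.001, -2.858]
contact_force: [-3.7, -1.4, 14.6]
opening: 0.734
```

Emit:
step_arm(
  deltas=[
    {"translation": [0,0,0],"rot": [0,0,0]},
    {"translation": [0,0,0],"rot": [0,0,0]},
    {"translation": [0,0,-1],"rot": [0,0,0]},
    {"translation": [0,0,-4],"rot": [0,0,0]},
    {"translation": [0,0,-7],"rot": [0,0,0]},
    {"translation": [0,0,-7.5],"rot": [0,0,0.187]},
    {"translation": [0,0,-7.5],"rot": [0,0,0.374]},
    {"translation": [0,0,-7.5],"rot": [0,0,0.561]},
  ],
  grip=0,
)

```text
clock: 14.08
eef_pos: [515.8, 214.5, 260.6]
tcp_rot: [3.14, 0.0, 2.858]
contact_force: [0.4, -0.6, -1.1]
opening: 1.002
```

```bash
python3 look.py 13; python3 -c "
from mv import *
print(cur()[0]['qpos'],delta((516,214.7,260),down(16.4)))"
```

```text
14.125 [515.7 214.4 260.5] [3.14  0.    2.848] [ 1.1  0.2 -0.3] 1.0050785971952052
[ 3.91138915e-01  4.30946574e-01  1.89174067e+00  1.05904258e-03
  8.18008167e-01 -8.87262469e-01] (array([-0.02,  0.03,  0.05]), array([ 1.000e-03, -1.000e-03,  2.562e+00]))
```

View pics/l13.png

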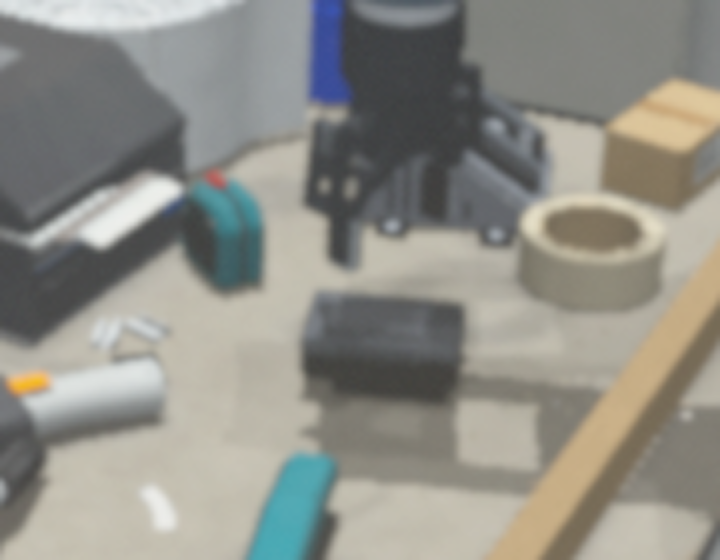

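Emit:
step_arm(
  deltas=[
    {"translation": [0,0,0],"rot": [0,0,1.5]},
    {"translation": [0,0,0],"rot": [0,0,1.5]},
    {"translation": [0,0,0],"rot": [0,0,1.5]},
    {"translation": [0,0,0],"rot": [0,0,1.5]},
    {"translation": [0,0,0],"rot": [0,0,1.5]},
    {"translation": [0,0,0],"rot": [0,0,1.5]},
    {"translation": [0,0,0],"rot": [0,0,1.5]},
    {"translation": [0,0,0],"rot": [0,0,1.5]},
  ],
)

```text
clock: 15.12
eef_pos: [515.7, 214.4, 260.2]
tcp_rot: [-3.142, -0.001, 1.361]
contact_force: [0.3, -1.0, 0.0]
opening: 0.997
```

Emit:
step_arm(
  deltas=[
    {"translation": [0,0,0],"rot": [0,0,1.06]},
    {"translation": [0,0,0],"rot": [0,0,1.06]},
    {"translation": [0,0,0],"rot": [0,0,1.06]},
    {"translation": [0,0,0],"rot": [0,0,1.06]},
    {"translation": [0,0,0],"rot": [0,0,1.06]},
    {"translation": [0,0,0],"rot": [0,0,1.06]},
    {"translation": [0,0,0],"rot": [0,0,1.06]},
  ],
)

```text
clock: 16.0
eef_pos: [515.7, 214.4, 260.1]
tcp_rot: [-3.141, -0.0, 0.307]
contact_force: [1.0, 0.1, 0.2]
opening: 0.996
```

```bash
python3 look.py 14; python3 -c "
from mv import *
print(cur()[0]['qpos'],delta((516,214.7,186.5),down(16.4)))"
```

```text
16.05 [515.7 214.4 260.1] [-3.141 -0.     0.309] [ 0.6 -0.7  0.2] 1.0002725603669478
[3.91116141e-01 4.31683774e-01 1.89184020e+00 1.00015363e-03
 8.17581969e-01 1.65262208e+00] (array([ 0.03, -0.01,  7.36]), array([-0.001, -0.   ,  0.022]))
```

Emit:
step_arm(
  deltas=[
    {"translation": [0,0,3],"rot": [0,0,0.024]},
    {"translation": [0,0,5.5],"rot": [0,0,0.024]},
    {"translation": [0,0,7],"rot": [0,0,0.024]},
    {"translation": [0,0,7.35],"rot": [0,0,0.024]},
    {"translation": [0,0,7.35],"rot": [0,0,0.024]},
  ],
)

```text
clock: 16.68
eef_pos: [515.9, 214.6, 186.6]
tcp_rot: [-3.141, -0.0, 0.281]
contact_force: [0.2, -1.1, -0.2]
opening: 1.002
```

Emit:
step_arm(
  deltas=[
    {"translation": [0,0,0],"rot": [0,0,0]},
    {"translation": [0,0,0],"rot": [0,0,0]},
    {"translation": [0,0,0],"rot": [0,0,0]},
    {"translation": [0,0,0],"rot": [0,0,0]},
    {"translation": [0,0,0],"rot": [0,0,0]},
  ],
  grip=255,
  squeeze=80,
)

```text
clock: 17.3
eef_pos: [516.1, 214.7, 187.5]
tcp_rot: [-3.141, -0.002, 0.28]
contact_force: [-1.1, -0.2, 6.1]
opening: 0.732
```

Emit:
step_arm(
  deltas=[
    {"translation": [0,0,-3],"rot": [0,0,0]},
    {"translation": [0,0,-8],"rot": [0,0,0]},
    {"translation": [0,0,-13],"rot": [0,0,0]},
    {"translation": [0,0,-16],"rot": [0,0,0]},
    {"translation": [0,0,-16],"rot": [0,0,0]},
  ],
)

```text
clock: 17.92
eef_pos: [516.2, 214.6, 348.8]
tcp_rot: [-3.14, -0.005, 0.28]
contact_force: [0.0, -0.5, -4.2]
opening: 0.735
```

```bash
sed -i 's/^RT=.*/RT=Ro.from_matrix(B@np.diag([1,-1,-1]))/' mv.py; python3 look.py 15; python3 -c "
from mv import *
print(cur()[0]['qpos'],delta(tgt(80,0,90),RT),delta(tgt(80,0,20),RT))"
```

```text
17.975 [515.6 214.3 346.8] [-3.141e+00 -2.000e-03  2.800e-01] [-0.1  0.3 -3.4] 0.7356469083108746
[3.91040650e-01 3.13656021e-01 1.83300365e+00 9.01742085e-04
 9.92883857e-01 1.68120294e+00] (array([-12.07,  28.89,   2.19]), array([ 0.001,  0.609, -0.006])) (array([-8.07, 28.87,  7.93]), array([ 0.001,  0.609, -0.006]))
```

View pics/l15.png

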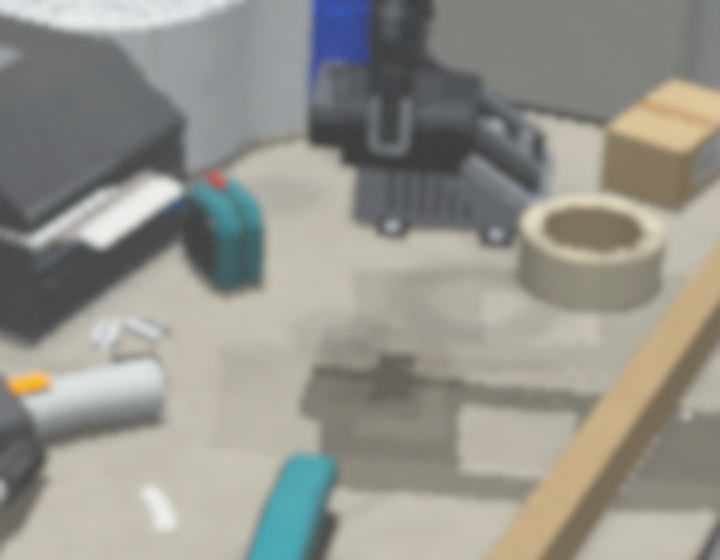

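Emit:
step_arm(
  deltas=[
    {"translation": [-3,5,-2],"rot": [0,0.15,0]},
    {"translation": [-12.1,28.9,2.2],"rot": [0.001,0.609,-0.006]},
    {"translation": [-12.1,28.9,2.2],"rot": [0.001,0.609,-0.006]},
    {"translation": [-12.1,28.9,2.2],"rot": [0.001,0.609,-0.006]},
    {"translation": [-12.1,28.9,2.2],"rot": [0.001,0.609,-0.006]},
    {"translation": [-12.1,28.9,2.2],"rot": [0.001,0.609,-0.006]},
    {"translation": [-12.1,28.9,2.2],"rot": [0.001,0.609,-0.006]},
    {"translation": [-12.1,28.9,2.2],"rot": [0.001,0.609,-0.006]},
  ],
)

```text
clock: 18.98
eef_pos: [477.9, -98.8, 321.6]
tcp_rot: [-3.14, -0.605, 0.28]
contact_force: [-0.3, 0.2, -3.6]
opening: 0.733
```

```bash
python3 look2.py 16 t;python3 -c "
from mv import *
print(delta(tgt(80,0,20),RT))"
```

```text
(array([77.25916221, -0.59168965, 88.88133503]), array([-0.00015226, -0.00561701,  0.00372224]), array([-2.14290413,  0.38269327, -1.87379236])) [-0.32  0.18  2.19  0.92  0.42  0.18] 19.025
(array([0.25, 0.01, 6.89]), array([-0.001,  0.005, -0.002]))
```

View pics/kt16.png

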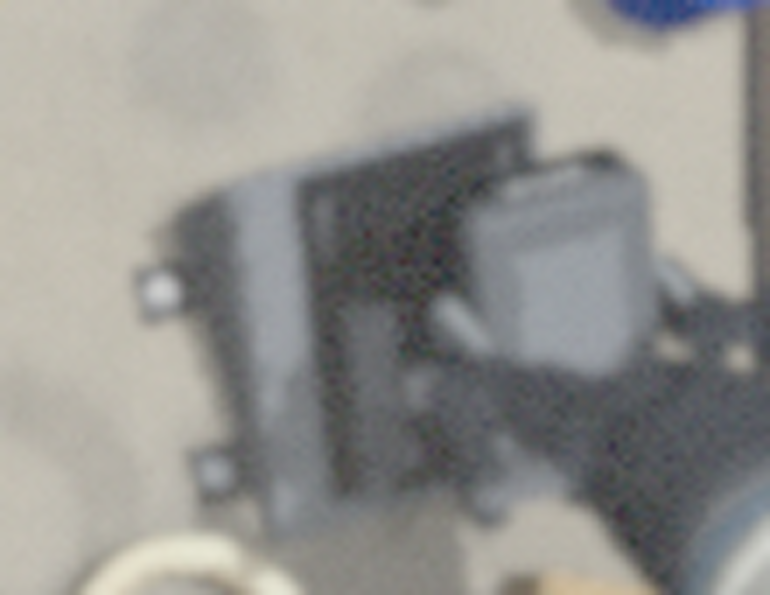

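View pics/k16.png

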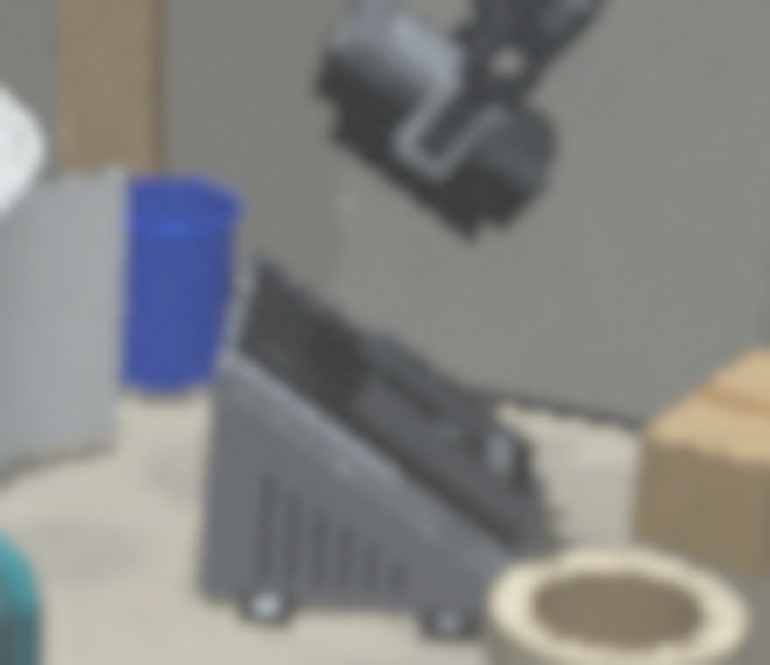

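```bash
python3 -c "
from mv import *
t=load('top','16');s=load('scene','16')
b=bedpos()[0]
for x,y,z in((50,32,47),(50,-32,47),(50,32,13),(50,-32,13),(30,23,0),(-44,23,0),(-50,32,13)):
  P=O+B@(b+np.array([x,y,z]));print((x,y,z),((proj(t,P)-[380,195])*7).round(),((proj(s,P)-[320,130])*7).round())
print('deck')
for x,y,z in((84,45,0),(84,-45,0),(28,34,11.8),(28,-34,11.8)):
  P=O+B@(np.array([x,y,z]));print((x,y,z),((proj(t,P)-[380,195])*7).round(),((proj(s,P)-[320,130])*7).round())
"
```

```text
(50, 32, 47) [473. 229.] [357.  19.]
(50, -32, 47) [657. 177.] [371. -35.]
(50, 32, 13) [431. 184.] [305.  82.]
(50, -32, 13) [610. 134.] [320.  27.]
(30, 23, 0) [445. 211.] [326. 128.]
(-44, 23, 0) [462. 390.] [470. 237.]
(-50, 32, 13) [455. 429.] [500. 231.]
deck
(84, 45, 0) [297. 177.] [233. 340.]
(84, -45, 0) [527. 113.] [257. 255.]
(28, 34, 11.8) [352. 311.] [361. 390.]
(28, -34, 11.8) [523. 263.] [375. 323.]
```

Emit:
step_arm(
  deltas=[
    {"translation": [0.2,0,3],"rot": [0,0.005,0]},
    {"translation": [0.3,0,6],"rot": [0,0.005,0]},
    {"translation": [0.3,0,7],"rot": [0,0.005,-0.003]},
    {"translation": [0.3,0,7.5],"rot": [0,0.005,-0.003]},
    {"translation": [0.3,0,7.7],"rot": [0,0.005,-0.003]},
    {"translation": [0.3,0,7.7],"rot": [0,0.005,-0.003]},
  ],
)

```text
clock: 19.82
eef_pos: [523.8, -83.5, 262.8]
tcp_rot: [3.139, -0.614, 0.29]
contact_force: [-0.1, -0.1, -3.0]
opening: 0.732
```

```bash
python3 look2.py 17 t
```

```text
(array([8.25731765e+01, 5.54137671e-02, 1.31244015e+01]), array([-0.0004014 ,  0.00366543, -0.00300892]), array([-1.83118739,  0.07248331, -2.19128769])) [-0.26  0.34  2.15  1.23  0.32 -0.11] 19.875
```

View pics/k17.png

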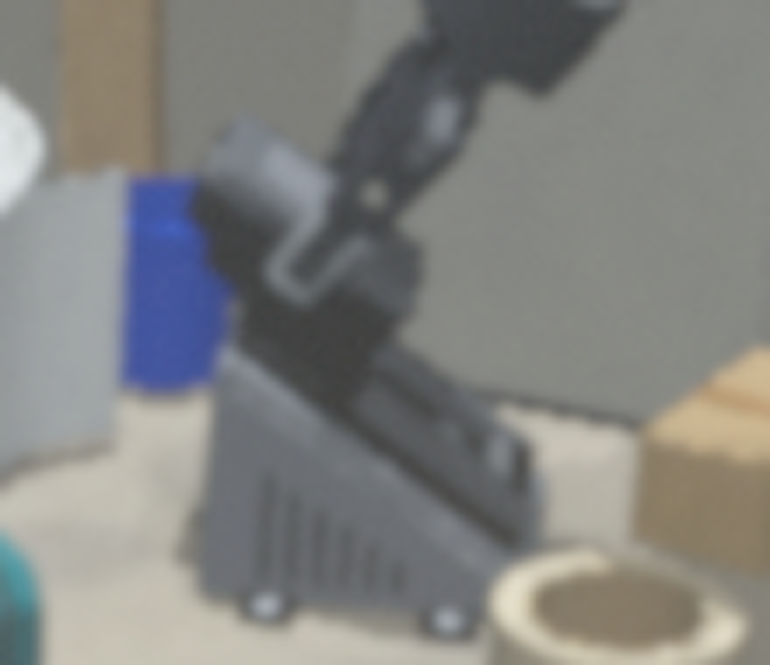

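View pics/kt17.png

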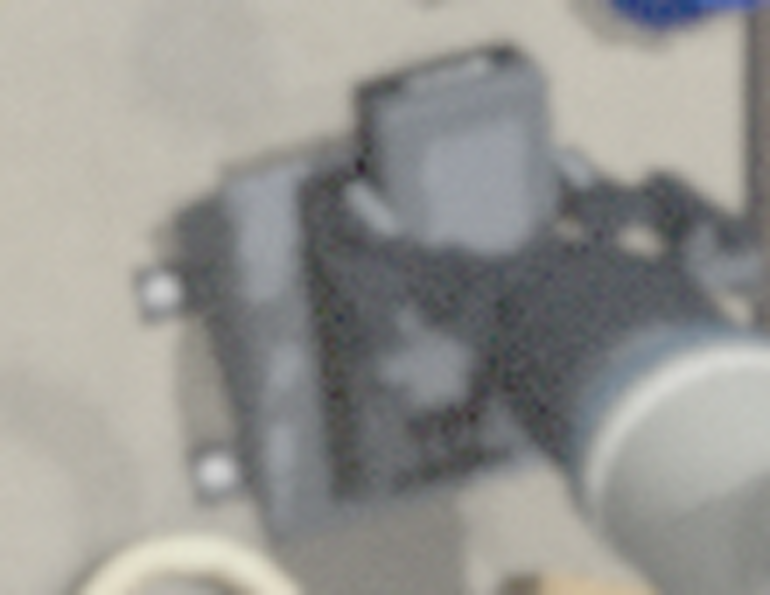

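Emit:
step_arm(
  deltas=[
    {"translation": [0,0,0.2],"rot": [0,0,0]},
    {"translation": [0,0,0.4],"rot": [0,0,0]},
    {"translation": [0,0,0.6],"rot": [0,0,0]},
    {"translation": [0,0,0.7],"rot": [0,0,0]},
  ],
)

```text
clock: 20.42
eef_pos: [527.3, -82.8, 257.8]
tcp_rot: [3.139, -0.615, 0.29]
contact_force: [-25.2, -6.4, 29.9]
opening: 0.736
```

```bash
python3 -c "
from mv import *
print(bedpos())"
```

```text
(array([82.50478478, -0.1464274 ,  6.85336134]), array([-0.00066741,  0.00457975, -0.00274443]), array([-4.1641539 ,  0.98522163, 39.40684347]))
```

```bash
python3 -c "
from mv import *
q=readout.sense();F=q['contact_force'];M=q['wrist_torque']
print('bed F',B.T@F,'bed M',B.T@M)
b=bedpos()[0]
f=B.T@F;m=B.T@M*1000
print('x off',-m[1]/f[2],'y off',m[0]/f[2])
# with lever LF for fx
print('x off corr',-(m[1]+LF*f[0])/f[2], 'y', (m[0]-LF*f[1])/f[2])
"; python3 look2.py 18
```

```text
bed F [-4.1641539   0.98522163 39.40684347] bed M [ 0.74490279  1.52848193 -0.06197483]
x off -38.787220607630154 y off 18.902878900951944
x off corr -19.132446037704366 y 14.252640354034066
(array([82.47633305, -0.1332554 ,  6.96104024]), array([-0.00066722,  0.00469109, -0.00272001]), array([-3.7549007 ,  0.58696507, 32.96819145])) [-0.25  0.36  2.14  1.27  0.32 -0.14] 20.475
```

View pics/k18.png

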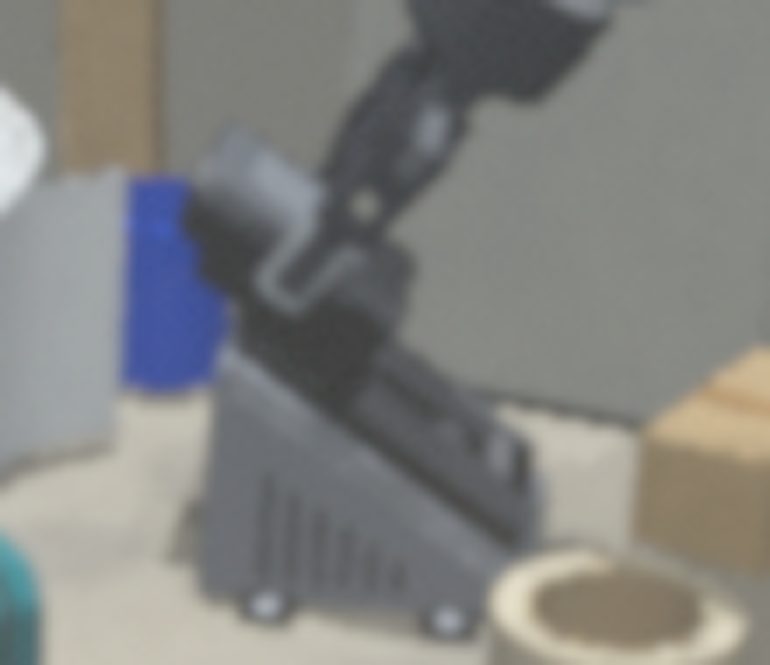

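Emit:
step_arm(
  deltas=[
    {"translation": [0,0,-0.05],"rot": [0,0,0]},
    {"translation": [-0.3,0,-0.05],"rot": [0,0,0]},
    {"translation": [-0.6,0,-0.05],"rot": [0,0,0]},
    {"translation": [-0.9,0,-0.05],"rot": [0,0,0]},
  ],
)

```text
clock: 20.98
eef_pos: [521.8, -85.1, 254.3]
tcp_rot: [3.138, -0.619, 0.29]
contact_force: [-5.8, -1.5, 18.0]
opening: 0.734
```

```bash
cat > st.py <<'E'
from mv import *
b,r,f=bedpos();q=readout.sense();m=B.T@q['wrist_torque']
print(q['clock'],'pos',b.round(2),'rot',r.round(4),'F',f.round(1),'M',m.round(2),'open',round(q['opening'],3),'q',q['qpos'].round(2))
E
python3 st.py
```

```text
20.975 pos [75.68 -0.81  7.38] rot [-0.0016  0.0082 -0.003 ] F [ 5.4  0.2 18.2] M [ 0.39 -0.18 -0.13] open 0.734 q [-0.26  0.36  2.16  1.32  0.32 -0.2 ]
```

Emit:
step_arm(
  deltas=[
    {"translation": [-0.2,0,-0.04],"rot": [0,0,0]},
    {"translation": [-0.4,0,-0.04],"rot": [0,0,0]},
    {"translation": [-0.6,0,-0.04],"rot": [0,0,0]},
  ],
)

```text
clock: 21.35
eef_pos: [517.4, -86.4, 251.3]
tcp_rot: [3.138, -0.62, 0.29]
contact_force: [-0.3, 1.3, 16.8]
opening: 0.734
```

```bash
python3 st.py
```

```text
21.35 pos [70.17 -0.86  7.57] rot [-0.0012  0.0089 -0.0031] F [ 9.7  1.3 13.7] M [ 0.49 -1.15 -0.01] open 0.734 q [-0.27  0.36  2.17  1.35  0.32 -0.24]
```

Emit:
step_arm(
  deltas=[
    {"translation": [-0.2,0,-0.03],"rot": [0,-0.005,0]},
    {"translation": [-0.4,0,-0.03],"rot": [0,-0.005,0]},
    {"translation": [-0.6,0,-0.03],"rot": [0,-0.005,0]},
  ],
)

```text
clock: 21.72
eef_pos: [515.8, -87.3, 250.6]
tcp_rot: [3.138, -0.622, 0.292]
contact_force: [15.2, 11.8, 22.9]
opening: 0.739
```

```bash
python3 st.py
```

```text
21.725 pos [68.29 -1.25  7.99] rot [ 0.0003  0.0111 -0.0049] F [27.8  7.   8.4] M [ 1.17 -4.24  0.1 ] open 0.739 q [-0.27  0.36  2.17  1.37  0.32 -0.26]
```

Emit:
step_arm(
  deltas=[
    {"translation": [0.6,0,-0.02],"rot": [0,0,0]},
    {"translation": [0.7,-0.3,-0.02],"rot": [0,-0.005,0.003]},
    {"translation": [0.7,-0.35,-0.02],"rot": [0,-0.005,0.003]},
  ],
)

```text
clock: 22.1
eef_pos: [515.5, -82.8, 250.6]
tcp_rot: [3.14, -0.606, 0.286]
contact_force: [-2.8, -2.1, 6.7]
opening: 0.733
```

```bash
python3 st.py
```

```text
22.1 pos [69.08  3.17  7.44] rot [-0.0011 -0.0053  0.    ] F [ 1.1 -1.2  7.4] M [-0.03 -0.19 -0.03] open 0.733 q [-0.26  0.36  2.17  1.31  0.31 -0.18]
```

Emit:
step_arm(
  deltas=[
    {"translation": [-0.15,0,0],"rot": [0,0.003,0]},
    {"translation": [-0.3,0,0],"rot": [0,0.003,0]},
    {"translation": [-0.45,0,0],"rot": [0,0.003,0]},
    {"translation": [-0.6,0,0],"rot": [0,0.003,0]},
  ],
)

```text
clock: 22.6
eef_pos: [510.1, -84.1, 246.7]
tcp_rot: [-3.141, -0.608, 0.286]
contact_force: [-2.4, -0.0, 6.7]
opening: 0.733
```

```bash
python3 st.py
```

```text
22.6 pos [62.41  3.48  7.43] rot [ 0.0002 -0.003   0.0006] F [2.  0.6 6.9] M [ 0.24 -0.17 -0.02] open 0.733 q [-0.26  0.36  2.18  1.36  0.31 -0.24]
```

Emit:
step_arm(
  deltas=[
    {"translation": [-0.3,0,0],"rot": [0,0,0]},
    {"translation": [-0.6,0,0],"rot": [0,0,0]},
    {"translation": [-0.9,0,0],"rot": [0,0,0]},
    {"translation": [-1.2,0,0],"rot": [0,0,0]},
    {"translation": [-1.5,0,0],"rot": [0,0,0]},
    {"translation": [-1.8,0,0],"rot": [0,0,0]},
  ],
)

```text
clock: 23.35
eef_pos: [495.9, -88.2, 236.4]
tcp_rot: [-3.141, -0.608, 0.285]
contact_force: [-2.4, 0.1, 6.5]
opening: 0.734
```

```bash
python3 st.py; python3 look2.py 19 t
```

```text
23.35 pos [44.33  3.49  7.48] rot [ 0.0002 -0.0029  0.0006] F [1.9 0.7 6.7] M [ 0.23 -0.24 -0.05] open 0.734 q [-0.28  0.37  2.21  1.46  0.31 -0.37]
(array([43.89622303,  3.56899277,  7.45365953]), array([ 0.00018411, -0.00348975,  0.00069631]), array([ 1.70994679, -0.07593063,  7.82700314])) [-0.28  0.37  2.21  1.46  0.31 -0.37] 23.4
```

View pics/k19.png

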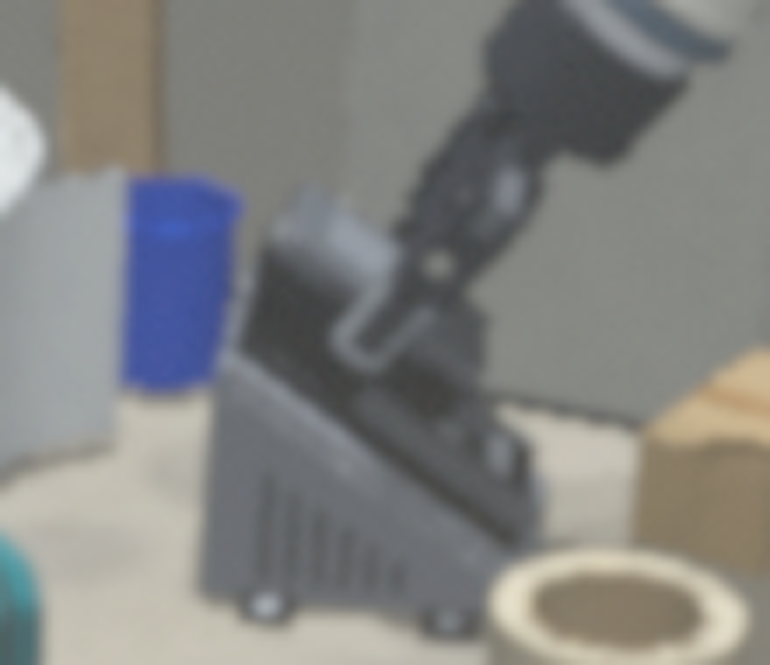

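View pics/kt19.png

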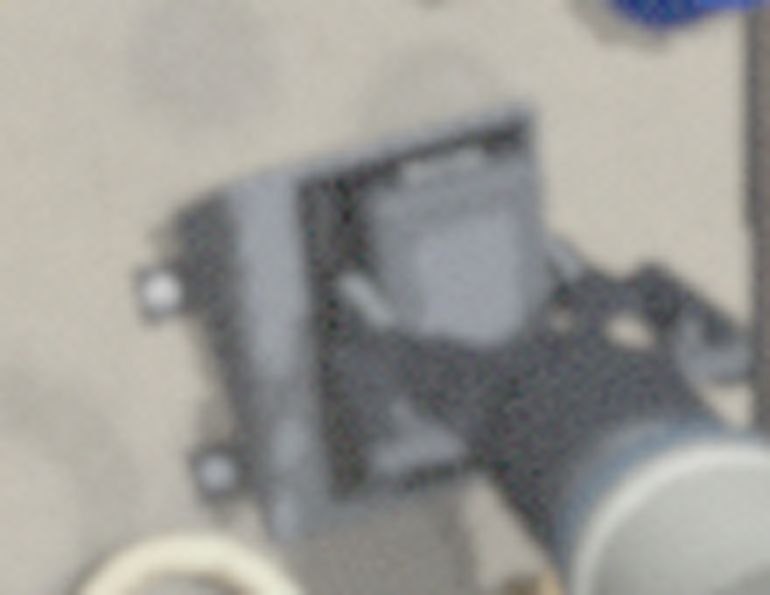

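Emit:
step_arm(
  deltas=[
    {"translation": [-0.4,0,0],"rot": [0,0,0]},
    {"translation": [-0.8,0,0],"rot": [0,0,0]},
    {"translation": [-1.2,0,0],"rot": [0,0,0]},
    {"translation": [-1.6,0,0],"rot": [0,0,0]},
    {"translation": [-1.8,0,0],"rot": [0,0,0]},
  ],
)

```text
clock: 24.08
eef_pos: [481.7, -92.4, 226.1]
tcp_rot: [-3.141, -0.608, 0.285]
contact_force: [0.2, 1.3, 9.7]
opening: 0.732
```

```bash
python3 st.py
```

```text
24.075 pos [26.27  3.55  7.5 ] rot [ 0.0004 -0.0029  0.0008] F [6.1 1.2 7.6] M [ 0.27 -0.87  0.01] open 0.732 q [-0.3   0.38  2.24  1.57  0.32 -0.5 ]
```

Emit:
step_arm(
  deltas=[
    {"translation": [-0.25,0,0],"rot": [0,0,0]},
    {"translation": [-0.5,0,0],"rot": [0,0,0]},
    {"translation": [-0.75,0,0],"rot": [0,0,0]},
  ],
)

```text
clock: 24.45
eef_pos: [477.2, -94.2, 222.8]
tcp_rot: [3.141, -0.611, 0.286]
contact_force: [1.9, -0.3, 11.3]
opening: 0.734
```

```bash
python3 st.py
```

```text
24.45 pos [20.42  3.02  7.6 ] rot [-0.0002  0.0001 -0.    ] F [ 7.9 -0.8  8.3] M [ 0.05 -0.62  0.  ] open 0.734 q [-0.31  0.38  2.25  1.61  0.33 -0.55]
```

Emit:
step_arm(
  deltas=[
    {"translation": [-0.25,0,0],"rot": [0,0,0]},
    {"translation": [-0.5,0,0],"rot": [0,0,0]},
    {"translation": [-0.75,0,0],"rot": [0,0,0]},
    {"translation": [-1.0,0,0],"rot": [0,0,0]},
  ],
)

```text
clock: 24.95
eef_pos: [467.7, -96.5, 216.1]
tcp_rot: [-3.142, -0.607, 0.286]
contact_force: [-5.4, -1.8, 8.5]
opening: 0.74
```

```bash
python3 st.py
```

```text
24.95 pos [8.56 3.5  7.68] rot [-0.0003 -0.0035  0.0005] F [ 0.2 -0.2 10.2] M [-0.01  0.43  0.04] open 0.74 q [-0.32  0.39  2.27  1.66  0.33 -0.62]
```

Emit:
step_arm(
  deltas=[
    {"translation": [-0.2,0,0],"rot": [0,0,0]},
    {"translation": [-0.4,0,0],"rot": [0,0,0]},
    {"translation": [-0.6,0,0],"rot": [0,0,0]},
    {"translation": [-0.8,0,0],"rot": [0,0,0]},
  ],
)

```text
clock: 25.45
eef_pos: [461.8, -98.2, 211.6]
tcp_rot: [-3.141, -0.608, 0.286]
contact_force: [-2.6, 0.3, 7.2]
opening: 0.735
```

```bash
python3 st.py
```

```text
25.45 pos [1.  3.5 7.5] rot [ 0.0003 -0.0027  0.0005] F [2.2 1.  7.3] M [ 0.23 -0.27 -0.08] open 0.735 q [-0.33  0.4   2.28  1.71  0.34 -0.67]
```

Emit:
step_arm(
  deltas=[
    {"translation": [-0.15,0,0],"rot": [0,0,0]},
    {"translation": [-0.3,0,0],"rot": [0,0,0]},
    {"translation": [-0.45,0,0],"rot": [0,0,0]},
  ],
)

```text
clock: 25.82
eef_pos: [459.8, -99.1, 210.0]
tcp_rot: [-3.141, -0.612, 0.286]
contact_force: [4.7, 4.0, 11.0]
opening: 0.733
```

```bash
python3 st.py
```

```text
25.825 pos [-1.67  3.23  7.49] rot [ 0.0011  0.0015 -0.0001] F [11.   2.5  5.8] M [ 0.61 -1.57 -0.12] open 0.733 q [-0.34  0.4   2.28  1.73  0.35 -0.7 ]
```

Emit:
step_arm(
  deltas=[
    {"translation": [-0.15,0,0],"rot": [0,0,0]},
    {"translation": [-0.3,0,0],"rot": [0,0,0]},
  ],
)

```text
clock: 26.08
eef_pos: [459.1, -99.6, 209.6]
tcp_rot: [-3.14, -0.617, 0.287]
contact_force: [7.3, 8.6, 19.8]
opening: 0.737
```

```bash
python3 st.py
```

```text
26.075 pos [-2.63  3.02  7.59] rot [ 0.002   0.0065 -0.0008] F [19.1  6.2 10.9] M [ 0.98 -2.82 -0.3 ] open 0.737 q [-0.34  0.4   2.28  1.75  0.35 -0.72]
```

Emit:
step_arm(
  deltas=[
    {"translation": [-0.2,0,0],"rot": [0,0,0]},
    {"translation": [-0.4,0,0],"rot": [0,0,0]},
  ],
)

```text
clock: 26.32
eef_pos: [457.9, -100.2, 208.9]
tcp_rot: [-3.14, -0.624, 0.288]
contact_force: [12.5, 13.6, 31.2]
opening: 0.733
```

```bash
python3 st.py; python3 look2.py 20 t
```

```text
26.325 pos [-4.03  2.75  7.81] rot [ 0.0032  0.0132 -0.0017] F [30.9  9.5 16.5] M [ 1.58 -4.6  -0.42] open 0.733 q [-0.34  0.4   2.29  1.77  0.36 -0.75]
(array([-4.05373841,  2.76337836,  7.81500968]), array([ 0.00328956,  0.01340926, -0.00177132]), array([27.75956787,  8.705263  , 13.96107244])) [-0.34  0.4   2.29  1.77  0.36 -0.75] 26.375
```

View pics/k20.png

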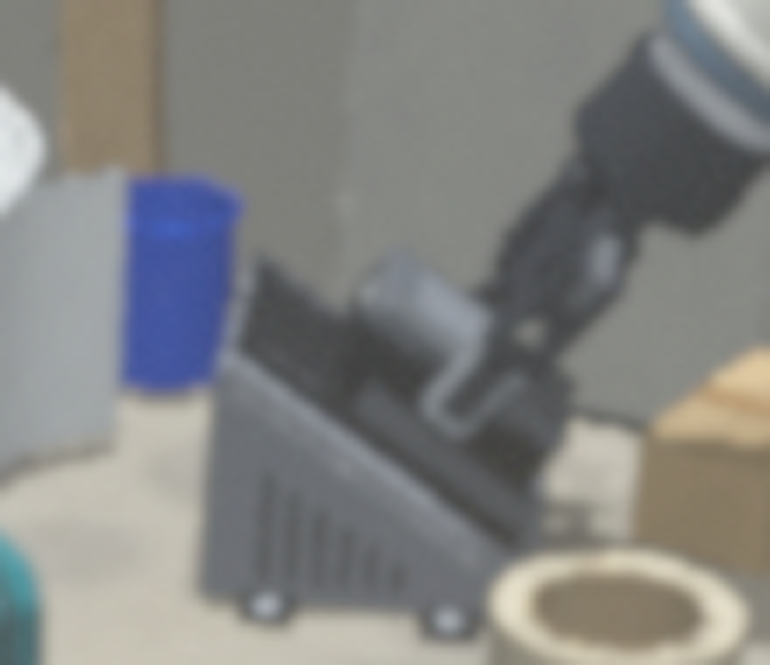

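View pics/kt20.png

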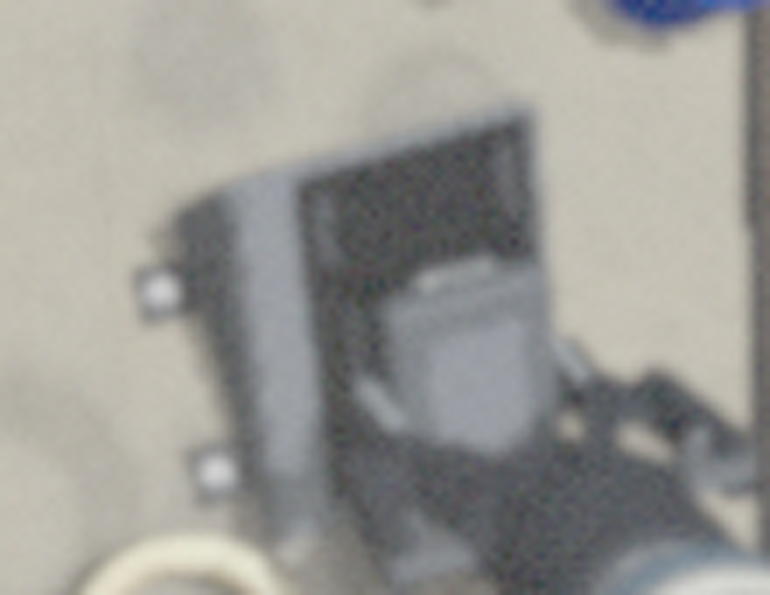

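Emit:
step_arm(
  deltas=[
    {"translation": [0.4,0,0],"rot": [0,0,0]},
    {"translation": [0.7,0,0],"rot": [0,0,0]},
    {"translation": [0.9,0,0],"rot": [0,0,0]},
  ],
)

```text
clock: 26.8
eef_pos: [460.4, -98.8, 210.5]
tcp_rot: [3.141, -0.609, 0.286]
contact_force: [-4.6, -0.8, 5.0]
opening: 0.733
```

```bash
python3 st.py
```

```text
26.8 pos [-0.9   3.43  7.5 ] rot [ 0.     -0.0021 -0.0002] F [-1.   0.6  6.7] M [ 0.13  0.2  -0.01] open 0.733 q [-0.33  0.4   2.28  1.72  0.34 -0.69]
```

Emit:
step_arm(
  deltas=[
    {"translation": [0.15,0,0],"rot": [0,0,0]},
    {"translation": [0.3,0,0],"rot": [0,0,0]},
    {"translation": [0.3,0,0],"rot": [0,0,0]},
  ],
)

```text
clock: 27.18
eef_pos: [461.0, -98.3, 211.1]
tcp_rot: [3.141, -0.605, 0.285]
contact_force: [-9.5, -3.9, 3.5]
opening: 0.737
```

```bash
python3 st.py
```

```text
27.175 pos [0.02 3.67 7.59] rot [-0.0008 -0.0064  0.0009] F [-6.3 -1.1  8.8] M [-0.07  0.87 -0.01] open 0.737 q [-0.33  0.4   2.28  1.7   0.34 -0.67]
```

Emit:
step_arm(
  deltas=[
    {"translation": [0.15,0,0],"rot": [0,0,0]},
    {"translation": [0.15,0,0],"rot": [0,0,0]},
  ],
)

```text
clock: 27.42
eef_pos: [461.9, -97.9, 211.8]
tcp_rot: [-3.141, -0.604, 0.285]
contact_force: [-10.7, -4.9, 4.9]
opening: 0.739
```

```bash
python3 st.py
```

```text
27.425 pos [1.23 3.8  7.58] rot [-0.0006 -0.0068  0.001 ] F [-6.7 -1.7 10.7] M [0.03 0.92 0.01] open 0.739 q [-0.33  0.39  2.28  1.7   0.34 -0.66]
```

Emit:
step_arm(
  deltas=[
    {"translation": [0.15,0,0],"rot": [0,0,0]},
    {"translation": [0.2,0,0],"rot": [0,0,0]},
  ],
)

```text
clock: 27.68
eef_pos: [463.3, -97.4, 212.8]
tcp_rot: [-3.141, -0.604, 0.285]
contact_force: [-12.2, -4.1, 5.6]
opening: 0.734
```

```bash
python3 st.py
```

```text
27.675 pos [3.06 3.9  7.58] rot [-0.0003 -0.0071  0.001 ] F [-7.4 -0.4 11.9] M [0.06 1.12 0.01] open 0.734 q [-0.33  0.39  2.27  1.68  0.34 -0.65]
```

Emit:
step_arm(
  deltas=[
    {"translation": [0.15,0,0],"rot": [0,0,0]},
    {"translation": [0.2,0,0],"rot": [0,0,0]},
    {"translation": [0.2,0,0],"rot": [0,0,0]},
  ],
)

```text
clock: 28.05
eef_pos: [464.1, -97.0, 213.5]
tcp_rot: [-3.141, -0.602, 0.285]
contact_force: [-15.6, -4.7, 5.3]
opening: 0.735
```

```bash
python3 st.py; python3 look2.py 21 t
```

```text
28.05 pos [4.18 4.06 7.66] rot [-0.0007 -0.0089  0.0013] F [-10.3  -0.1  13.7] M [-0.02  1.7  -0.02] open 0.735 q [-0.33  0.39  2.27  1.67  0.33 -0.63]
(array([4.16878958, 4.06661598, 7.65126368]), array([-0.00069852, -0.00885256,  0.00137155]), array([-9.55669988, -0.83243473, 13.63404659])) [-0.33  0.39  2.27  1.67  0.33 -0.63] 28.1
```

Emit:
step_arm(
  deltas=[
    {"translation": [-0.3,0,-0.03],"rot": [0,0,0]},
    {"translation": [-0.6,0,-0.04],"rot": [0,0,0]},
    {"translation": [-0.9,0,-0.05],"rot": [0,0,0]},
    {"translation": [-1.2,0,-0.05],"rot": [0,0,0]},
  ],
)

```text
clock: 28.65
eef_pos: [459.3, -99.5, 210.0]
tcp_rot: [-3.14, -0.615, 0.287]
contact_force: [9.3, 8.0, 12.4]
opening: 0.732
```

```bash
python3 st.py
```

```text
28.65 pos [-2.18  2.97  7.86] rot [ 0.0014  0.0037 -0.0004] F [16.3  5.   3.7] M [ 0.78 -2.53 -0.24] open 0.732 q [-0.34  0.4   2.28  1.74  0.35 -0.71]
```

Emit:
step_arm(
  deltas=[
    {"translation": [-0.2,0,0],"rot": [0,0,0]},
    {"translation": [-0.4,0,0],"rot": [0,0,0]},
    {"translation": [-0.5,0,0],"rot": [0,0,0]},
  ],
)

```text
clock: 29.02
eef_pos: [458.0, -100.3, 209.3]
tcp_rot: [-3.14, -0.623, 0.288]
contact_force: [15.2, 13.2, 20.7]
opening: 0.732
```

```bash
python3 st.py
```

```text
29.025 pos [-3.82  2.6   8.06] rot [ 0.0027  0.0119 -0.0017] F [26.9  8.3  6.4] M [ 1.36 -4.16 -0.34] open 0.732 q [-0.34  0.4   2.29  1.76  0.36 -0.74]
```

Emit:
step_arm(
  deltas=[
    {"translation": [0.4,0,-0.03],"rot": [0,0,0]},
    {"translation": [0.8,0,-0.05],"rot": [0,0,0]},
    {"translation": [1.0,0,-0.05],"rot": [0,0,0]},
    {"translation": [1.2,0,-0.05],"rot": [0,0,0]},
  ],
)

```text
clock: 29.52
eef_pos: [461.6, -98.2, 212.4]
tcp_rot: [-3.141, -0.606, 0.286]
contact_force: [-0.3, -0.5, -2.9]
opening: 0.735
```

```bash
python3 st.py
```

```text
29.525 pos [1.3  3.58 8.29] rot [-0.0001 -0.0051  0.0006] F [-2.  -0.3 -2.1] M [-0.02  0.62 -0.03] open 0.735 q [-0.33  0.39  2.28  1.69  0.34 -0.66]
```

Emit:
step_arm(
  deltas=[
    {"translation": [0.15,0,0],"rot": [0,0,0]},
    {"translation": [0.3,0,0],"rot": [0,0,0]},
    {"translation": [0.3,0,0],"rot": [0,0,0]},
  ],
)

```text
clock: 29.9
eef_pos: [463.8, -97.6, 214.2]
tcp_rot: [3.142, -0.606, 0.286]
contact_force: [-2.7, -1.6, -4.2]
opening: 0.735
```

```bash
python3 st.py
```

```text
29.9 pos [4.22 3.59 8.4 ] rot [-0.0004 -0.0052  0.0005] F [-4.9 -0.8 -1.7] M [ 0.01  1.29 -0.  ] open 0.735 q [-0.33  0.39  2.27  1.68  0.34 -0.64]
```

Emit:
step_arm(
  deltas=[
    {"translation": [0.15,0,0],"rot": [0,0,0]},
    {"translation": [0.3,0,0],"rot": [0,0,0]},
    {"translation": [0.3,0,0],"rot": [0,0,0]},
  ],
)

```text
clock: 30.28
eef_pos: [465.1, -96.9, 215.2]
tcp_rot: [3.141, -0.603, 0.285]
contact_force: [-9.7, -3.5, -3.2]
opening: 0.735
```

```bash
python3 st.py
```

```text
30.275 pos [5.95 3.85 8.49] rot [-0.0008 -0.0078  0.0009] F [-10.3  -0.7   3.3] M [-0.15  2.41  0.01] open 0.735 q [-0.32  0.39  2.27  1.66  0.33 -0.62]
```

```bash
python3 look2.py 22 t; python3 - <<'E'
from mv import *
def sh(n,a,b,x0,y0,x1,y1):
    A=load(n,a)['image'][y0:y1,x0:x1].astype(np.float32).mean(2);Bm=load(n,b)['image'][y0:y1,x0:x1].astype(np.float32).mean(2)
    return cv2.phaseCorrelate(A,Bm,cv2.createHanningWindow((x1-x0,y1-y0),cv2.CV_32F))
# predicted px shift per 1mm bed x at pack rear
for n,box in(('top',(434,230,460,254)),('scene',(368,163,392,180))):
    f=load(n,'20');P=O+B@np.array([50,0,50.]);Q=P+B[:,0]*5
    print(n,'5mm->',(proj(f,Q)-proj(f,P)).round(2),'meas',sh(n,'20','22',*box))
E
```

```text
(array([5.90292013, 3.86651906, 8.48176225]), array([-0.0007071 , -0.00784195,  0.0009064 ]), array([-10.42412687,  -0.24762208,   3.64477741])) [-0.32  0.39  2.27  1.66  0.33 -0.62] 30.325
top 5mm-> [-0.15 -1.67] meas ((0.2676319680846486, -1.0976271509225448), 0.78168993084519)
scene 5mm-> [-1.36 -1.03] meas ((-0.7787474037919129, -1.0016223268743918), 0.8625052184970291)
```

View pics/kt22.png

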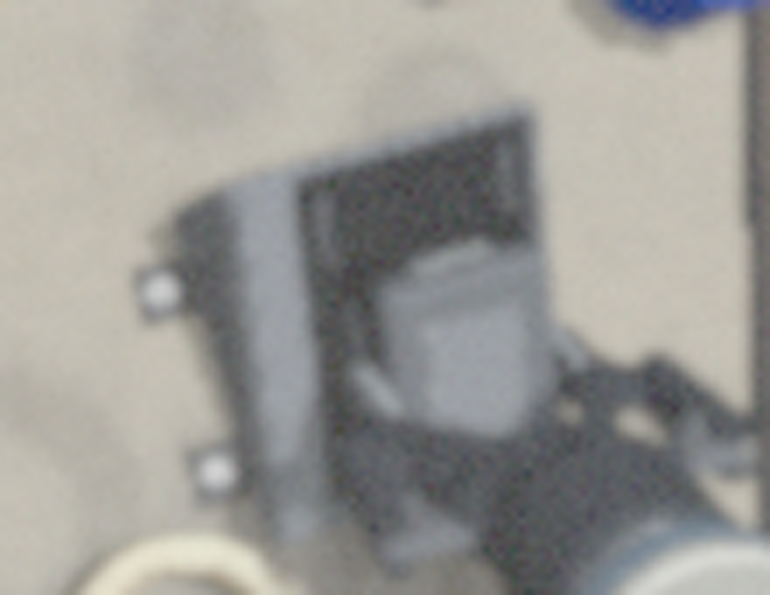

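View pics/k22.png

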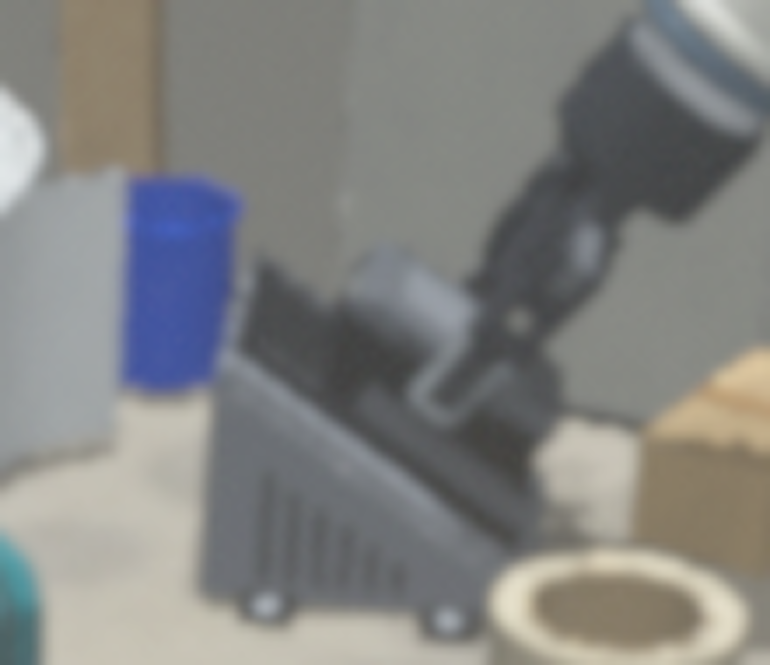

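Emit:
step_arm(
  deltas=[
    {"translation": [-0.4,0,0.03],"rot": [0,0,0]},
    {"translation": [-0.8,0,0.05],"rot": [0,0,0]},
    {"translation": [-1.2,0,0.05],"rot": [0,0,0]},
    {"translation": [-1.5,0,0.05],"rot": [0,0,0]},
    {"translation": [-1.7,0,0.05],"rot": [0,0,0]},
    {"translation": [-1.8,0,0.05],"rot": [0,0,0]},
  ],
)

```text
clock: 31.12
eef_pos: [457.9, -100.4, 209.4]
tcp_rot: [-3.14, -0.623, 0.288]
contact_force: [13.6, 11.1, 18.9]
opening: 0.732
```

```bash
python3 st.py
```

```text
31.125 pos [-3.82  2.52  8.18] rot [ 0.0025  0.012  -0.0016] F [24.   6.8  6.2] M [ 1.27 -3.75 -0.33] open 0.732 q [-0.34  0.4   2.29  1.76  0.36 -0.74]
```

Emit:
step_arm(
  deltas=[
    {"translation": [0.3,0,0],"rot": [0,0,0]},
    {"translation": [0.55,0,0],"rot": [0,0,0]},
    {"translation": [0.55,0,0],"rot": [0,0,0]},
  ],
)

```text
clock: 31.5
eef_pos: [459.5, -99.6, 210.3]
tcp_rot: [3.141, -0.613, 0.287]
contact_force: [6.5, 3.4, 2.5]
opening: 0.735
```

```bash
python3 st.py
```

```text
31.5 pos [-1.82  2.87  7.94] rot [ 0.0003  0.0025 -0.0007] F [ 7.3  1.4 -2.1] M [ 0.24 -1.07 -0.17] open 0.735 q [-0.34  0.4   2.28  1.73  0.35 -0.71]
```

Emit:
step_arm(
  deltas=[
    {"translation": [0,0,0],"rot": [0,0,0]},
    {"translation": [0,0,0],"rot": [0,0,0]},
    {"translation": [0,0,0],"rot": [0,0,0]},
    {"translation": [0,0,0],"rot": [0,0,0]},
  ],
  grip=0,
)

```text
clock: 32.0
eef_pos: [457.1, -99.7, 208.6]
tcp_rot: [-3.142, -0.607, 0.286]
contact_force: [0.5, -0.3, 0.2]
opening: 0.997
```

```bash
python3 st.py; python3 look2.py 23 t; python3 - <<'E'
from mv import *
def sh(n,a,b,x0,y0,x1,y1):
    A=load(n,a)['image'][y0:y1,x0:x1].astype(np.float32).mean(2);Bm=load(n,b)['image'][y0:y1,x0:x1].astype(np.float32).mean(2)
    return cv2.phaseCorrelate(A,Bm,cv2.createHanningWindow((x1-x0,y1-y0),cv2.CV_32F))
for n,box in(('top',(434,230,460,254)),('scene',(368,163,392,180))): print(n,sh(n,'20','23',*box))
E
```

```text
32.0 pos [-4.74  3.4   7.92] rot [-0.0003 -0.0039  0.0004] F [ 0.5 -0.4 -0.1] M [-0.    0.26 -0.02] open 0.997 q [-0.34  0.4   2.29  1.73  0.34 -0.71]
(array([-4.69307726,  3.40355241,  7.90609042]), array([-0.00025744, -0.0038631 ,  0.00041003]), array([-0.30200196,  0.30434957,  0.30041387])) [-0.34  0.4   2.29  1.73  0.34 -0.71] 32.05
top ((0.16703760219817454, -0.20853296859331039), 0.9435812028837792)
scene ((-0.01601539596033419, 0.10903438926068709), 1.072401722272237)
```

View pics/k23.png

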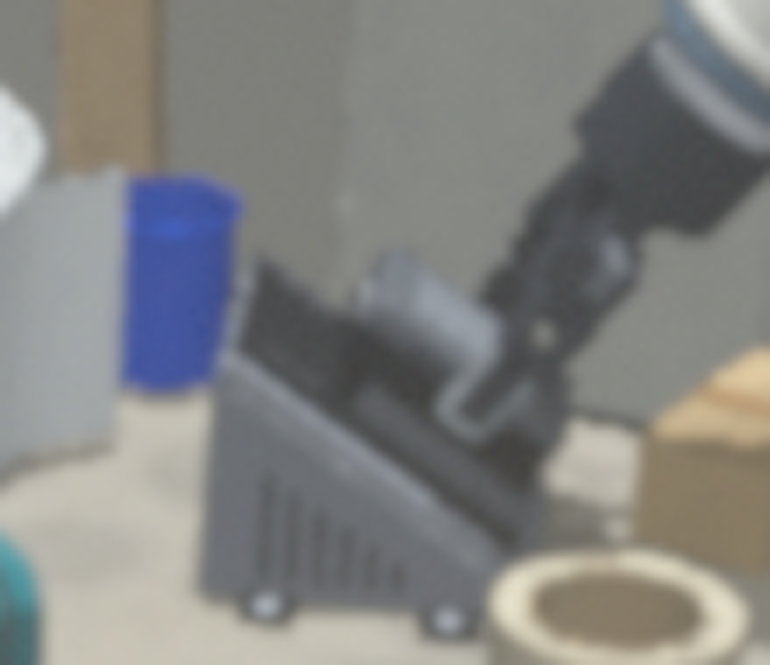

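Emit:
step_arm(
  deltas=[
    {"translation": [0,0,-2],"rot": [0,0,0]},
    {"translation": [0,0,-5],"rot": [0,0,0]},
    {"translation": [0,0,-10],"rot": [0,0,0]},
    {"translation": [-5,0,-14],"rot": [0,0,0]},
    {"translation": [-9,0,-16],"rot": [0,0,0]},
    {"translation": [-9,0,-16],"rot": [0,0,0]},
  ],
)

```text
clock: 32.85
eef_pos: [296.3, -146.5, 288.4]
tcp_rot: [-3.141, -0.606, 0.281]
contact_force: [1.2, -0.7, -1.0]
opening: 1.0
```

```bash
python3 look2.py 24 t; python3 - <<'E'
from mv import *
def sh(n,a,b,x0,y0,x1,y1):
    A=load(n,a)['image'][y0:y1,x0:x1].astype(np.float32).mean(2);Bm=load(n,b)['image'][y0:y1,x0:x1].astype(np.float32).mean(2)
    return cv2.phaseCorrelate(A,Bm,cv2.createHanningWindow((x1-x0,y1-y0),cv2.CV_32F))
for n,box in(('top',(434,230,460,254)),('scene',(368,163,392,180))): print(n,sh(n,'20','24',*box))
t=load('top','24');s=load('scene','24')
for x,y,z in((50,32,47),(50,-32,47),(-50,32,47),(-50,-32,47),(-44,0,0),(50,32,13)):
  P=O+B@(np.array([x-1,y+3,z+7]));print((x,y,z),((proj(t,P)-[380,195])*7).round(),((proj(s,P)-[320,130])*7).round())
E
```

```text
(array([-94.76999781,   3.24821377, 168.86583704]), array([-0.00216578, -0.00364047,  0.00317447]), array([0.05995908, 0.07552558, 0.44736286])) [-0.71  0.04  2.47  1.12  0.56 -0.38] 32.9
top ((0.5356693683963876, -0.1757544622041909), 0.9899759027693007)
scene ((0.46338539441151383, 0.273368950481375), 0.9373633684935393)
(50, 32, 47) [388. 317.] [384. 288.]
(50, -32, 47) [555. 270.] [397. 227.]
(-50, 32, 47) [412. 540.] [576. 432.]
(-50, -32, 47) [573. 494.] [582. 368.]
(-44, 0, 0) [441. 442.] [496. 469.]
(50, 32, 13) [352. 274.] [333. 347.]
```

View pics/k24.png

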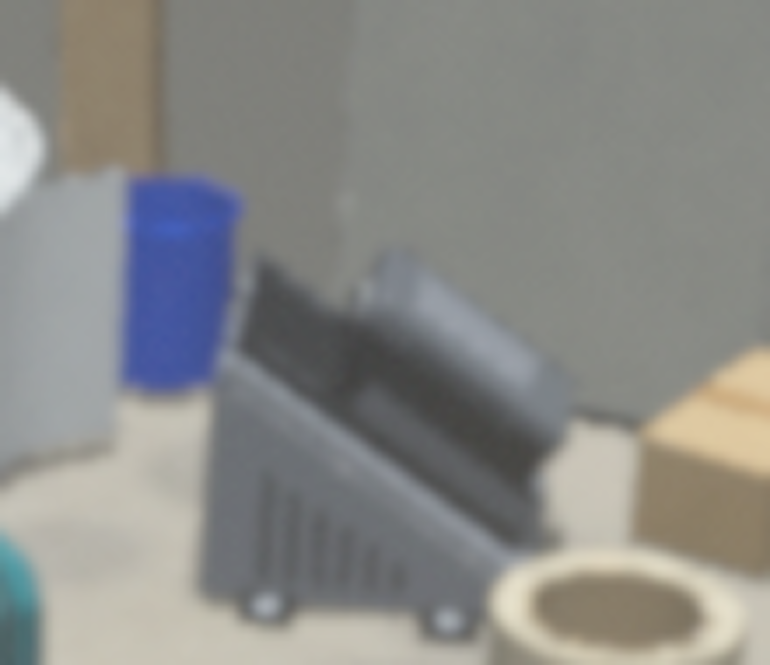

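View pics/kt24.png

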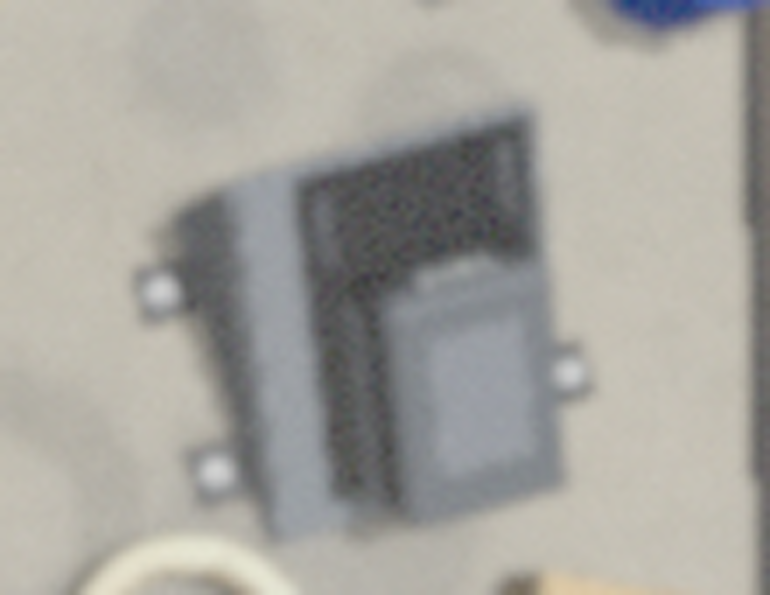

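```bash
python3 - <<'E'
from h import *
for n in("scene","top"):
    a=load(n,"0")["image"].astype(int);b=load(n,"24")["image"].astype(int)
    d=cv2.GaussianBlur(np.abs(a-b).max(2).astype(np.float32),(5,5),0)
    _,_,st,_=cv2.connectedComponentsWithStats((d>30).astype(np.uint8))
    print(n,[tuple(x) for x in st[1:] if x[4]>15])
s=load("scene","24");cv2.imwrite("pics/f24.png",s["image"][:,:,::-1])
E
```

```text
scene [(np.int32(391), np.int32(0), np.int32(249), np.int32(171), np.int32(21023)), (np.int32(548), np.int32(0), np.int32(23), np.int32(29), np.int32(349)), (np.int32(612), np.int32(0), np.int32(12), np.int32(36), np.int32(206)), (np.int32(503), np.int32(6), np.int32(6), np.int32(4), np.int32(16)), (np.int32(544), np.int32(30), np.int32(11), np.int32(19), np.int32(118)), (np.int32(530), np.int32(37), np.int32(8), np.int32(10), np.int32(39)), (np.int32(633), np.int32(58), np.int32(7), np.int32(31), np.int32(143)), (np.int32(524), np.int32(63), np.int32(10), np.int32(15), np.int32(88)), (np.int32(630), np.int32(90), np.int32(10), np.int32(29), np.int32(212)), (np.int32(421), np.int32(112), np.int32(10), np.int32(6), np.int32(40)), (np.int32(413), np.int32(115), np.int32(34), np.int32(60), np.int32(685)), (np.int32(628), np.int32(132), np.int32(12), np.int32(8), np.int32(81)), (np.int32(435), np.int32(141), np.int32(10), np.int32(14), np.int32(114)), (np.int32(518), np.int32(142), np.int32(26), np.int32(52), np.int32(985)), (np.int32(616), np.int32(149), np.int32(9), np.int32(9), np.int
[... 2077 characters left out ...]
int32(11), np.int32(340)), (np.int32(60), np.int32(364), np.int32(197), np.int32(116), np.int32(8986)), (np.int32(172), np.int32(376), np.int32(8), np.int32(9), np.int32(55)), (np.int32(545), np.int32(380), np.int32(66), np.int32(100), np.int32(4196)), (np.int32(194), np.int32(383), np.int32(9), np.int32(7), np.int32(38)), (np.int32(180), np.int32(390), np.int32(13), np.int32(9), np.int32(55)), (np.int32(528), np.int32(396), np.int32(13), np.int32(20), np.int32(135)), (np.int32(352), np.int32(398), np.int32(51), np.int32(82), np.int32(2664)), (np.int32(404), np.int32(398), np.int32(69), np.int32(46), np.int32(1847)), (np.int32(428), np.int32(445), np.int32(69), np.int32(35), np.int32(1308))]
```

View pics/f24.png

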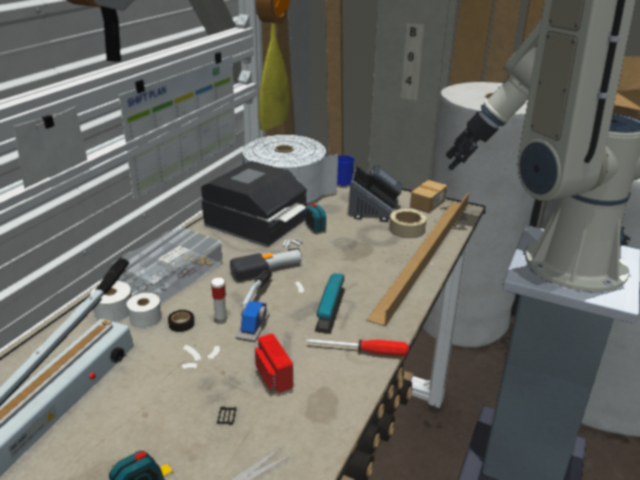

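```bash
python3 -c "
from rig import ticket
print(ticket.sign_off())"
```

```text
the job is handed in; nothing more can be done
None
```

I tipped the battery pack on to its foot, fitted it into the charger rails and slid it down past the catch to a hard stop. I handed the job in at about 33 s of the 61 s allowed. I think the catch has clicked in, but I could not see the roller, so that rests on force readings alone.

- **Regrasp:** With the first grip, the last joint reached the end of its range (-3.02 rad) above the charger. I put the pack down, turned the gripper half a turn and gripped again.
- **Finding the mouth:** The first try hit a rail with about 28 N. After moving the pack about 4 mm sideways (+y), it went in with only a few newtons.
- **Seating:** I felt the catch resist at about 10 N some 25 mm before home. The pack then stopped at the same point on all three pushes, with no push above about 31 N. That stop is about 72 mm beyond the mouth, where the end stop should be.
- **Catch:** I pulled back twice to test it. The pack moved 3 to 5 mm with little force. The resistance then rose to about 10 N and the upward force rose too, as it would if the roller were catching the edge of its notch. The free play was more than I expected.
- **After letting go:** The pack stayed within about 1 mm of the stop in both cameras, with the gripper clear of it. The before-and-after pictures show no change at the other things on the bench.
- **A check that disagreed:** The deck I felt was about 7 mm above the one I measured from the pictures. I went by feel, and the felt height agrees with the housing's stated 106 mm.

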